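Find the loose locating peg and replace it with the oversize one

ROBOT

A 7-joint arm with a two-finger parallel gripper is mounted at the origin on the work surface. World frame = base frame: x ahead of the robot, y to its left, z up, the work surface at z = 0. Lengths are in m, angles in rad, forces in N, time in s.
With the tool pointing down it reaches from about 0.35 to 0.9 m from the base axis. Payload 8.1 kg.
Tool frame: the origin (TCP) lies midway between the tips of the shut fingers; the grasp point (between the pads) lies 19 mm behind it; z points along the fingers, y is the direction in which the jaws open and shut (so a half turn about z gives the same grasp; the last joint's range is limited). The gripper opens to 92 mm and grips with 3 to 60 N. Pads are 19 mm wide; open, the fingers measure 130 mm over their backs; the gripper's body (75 mm by 190 mm) begins 47 mm behind the grasp point.
Start: joints at [1.234, 0.434, 0.025, 1.573, -0.012, 1.134, -0.075], TCP at [0.145, -0.608, 0.227] pointing down, gripper open.
Joint ranges: [-2.62, 2.62], [-0.44, 2.09], [-1.27, 1.32], [0.08, 2.57], [-1.32, 4.46], [0.12, 2], [-2.74, 2.74]. Speed limits (rad/s): [2.22, 2.22, 3.01, 3.01, 3.14, 3.14, 3.14].

INTERFACE

Orientations are given as a rotation vector (axis times angle).
In Python, from cell import arm gives the robot as it stands. The module is installed in compiled form; this text tells all that it offers.
- The arm moves only by the tool jog_arm, never from a script. Its argument "increments" is a list of rows, each an object with "slide": the shift along the tool's x, y, z in mm, a list of three; "roll": the turn about the tool's z in rad; "gripper": the opening, from 0 (shut) to 1 (fully open). In form: [{"slide": [x, y, z], "roll": roll, "gripper": gripper}, ...]. A call has exactly 10 rows; each row is the pose to reach, as a shift and turn from the pose commanded when the call began, along the tool's axes at that moment; what a row does not reach only later rows make up. A row lasts 1/12 s, in which the tool goes at most 41.7 mm and 7.16 degrees, less where a joint would pass 70% of its speed; a pose out of reach is approached as far as the arm can. A call with a gripper value outside its range is refused whole. The fingers move at their own pace and stop on an object; "newtons" is the grip in N (left out, the last holds). Time passes only in rows, so rows that repeat a pose let the fingers close, or fill a call up. It gives the time, the measured TCP pose, the force and the opening at its end, in the units of the state.
- arm.observe(): the state, without advancing time (a new reading comes with each control period).
- arm.get_image(name): name is "side" or "top"; returns a dict with "frame" (480x640x3 uint8, blue, green, red), "depth" (480x640 float32, m along the optical axis (not along the pixel's ray), 0 where there is no reading), "intrinsics" (3x3 intrinsics, pixels), "R" (3x3) and "t" (3): a world point X has camera coordinates R X + t. Camera axes: x right, y down, z forward; pixel columns grow to the right and rows downward; lengths in m; the calibration is good to about 2 mm. A picture is of the moment at which its call begins.
- arm.sign_off(): hands the job in, once; it reports no verdict.
The state is a dict: "clock": time; "joints": joint angles; "dq": joint speeds; "joint_efforts": joint torques, N m; "position": TCP position; "ee_rot": TCP orientation; "force": force on the tool from outside, world axes, zero at the start; "ft_torque": the same for the moment, N m; "width": opening from 0.0 (shut) to 1.0 (fully open).
Only numpy, scipy, OpenCV 4.12 (cv2) and the standard library are available. Lean on these libraries where they do the work, as an engineer would, in place of code of your own. Each camera call takes 0.05 s, during which the arm holds its last target.

TASK

One of the three light wooden pegs in the plywood locating board sits loose in a worn socket: gently rock the pegs from side to side at the handle until you find the one that leans over clearly. Take only that peg out and stand it in the hole of the red block, then fit the dark oversize peg from the blue block fully home and upright in the socket it left. Leave the two firm pegs seated, do not strain the pegs or the board, and leave everything else on the table alone.

Things in the scene. Friction and masses are not known exactly. Their poses are not given: they have to be found in the camera images.
- hole_1 (a point): The first of the three sockets: centre of its mouth at the board's top, 50 mm above the table; x across the board, y along the row, z up. 40 mm deep. A seated peg stands on the socket's floor, its collar 6 mm clear of the board, its handle's middle 42 mm above this point. Good sockets are about 23 mm wide; the worn one, hidden under the collar, about 27.5 mm
- hole_2 (a point): The second (middle) of the three sockets: centre of its mouth at the board's top, 50 mm above the table; x across the board, y along the row, z up. 40 mm deep. A seated peg stands on the socket's floor, its collar 6 mm clear of the board, its handle's middle 42 mm above this point. Good sockets are about 23 mm wide; the worn one, hidden under the collar, about 27.5 mm
- hole_3 (a point): The third of the three sockets: centre of its mouth at the board's top, 50 mm above the table; x across the board, y along the row, z up. 40 mm deep. A seated peg stands on the socket's floor, its collar 6 mm clear of the board, its handle's middle 42 mm above this point. Good sockets are about 23 mm wide; the worn one, hidden under the collar, about 27.5 mm
- peg_1_mid (a point): Middle of peg 1's handle, z up along the peg; the peg starts in socket 1. Pushed sideways here in a good socket it gives 2 to 4 mm each way, then is firm; in the worn one it swings 8 to 11 mm each way (over 0.1 rad) at well under 1 N. Clamped hard between pads it cannot tip towards a pad: rock it with the fingers set loosely round it, or from outside
- peg_2_mid (a point): Middle of peg 2's handle, z up along the peg; the peg starts in socket 2. Pushed sideways here in a good socket it gives 2 to 4 mm each way, then is firm; in the worn one it swings 8 to 11 mm each way (over 0.1 rad) at well under 1 N. Clamped hard between pads it cannot tip towards a pad: rock it with the fingers set loosely round it, or from outside
- peg_3_mid (a point): Middle of peg 3's handle, z up along the peg; the peg starts in socket 3. Pushed sideways here in a good socket it gives 2 to 4 mm each way, then is firm; in the worn one it swings 8 to 11 mm each way (over 0.1 rad) at well under 1 N. Clamped hard between pads it cannot tip towards a pad: rock it with the fingers set loosely round it, or from outside
- peg_1: Light wooden peg 1, 112 mm tall, about 0.12 kg; origin at the centre of its foot. From the foot up: shank 22 mm across, 46 mm long (40 mm of it in the socket); steel collar 40 mm across, 6 mm thick; round handle 26 mm across, 60 mm long, its middle 82 mm above the foot
- peg_2: Light wooden peg 2, 112 mm tall, about 0.12 kg; origin at the centre of its foot. From the foot up: shank 22 mm across, 46 mm long (40 mm of it in the socket); steel collar 40 mm across, 6 mm thick; round handle 26 mm across, 60 mm long, its middle 82 mm above the foot
- peg_3: Light wooden peg 3, 112 mm tall, about 0.12 kg; origin at the centre of its foot. From the foot up: shank 22 mm across, 46 mm long (40 mm of it in the socket); steel collar 40 mm across, 6 mm thick; round handle 26 mm across, 60 mm long, its middle 82 mm above the foot
- spare_mid (a point): Handle of the oversize spare peg, dark wood with a blue collar: same shape as the others but with a shank 26 mm across (chamfered foot), so that it enters only the worn socket. It stands in the blue block at the start. The point is the middle of its handle, 82 mm above its foot; z up along the peg
- spare: The whole of the spare peg, about 0.12 kg; origin at the centre of its foot
- spare_mouth (a point): Mouth of the 30 mm wide, 40 mm deep hole in the blue block (80 x 80 x 50 mm, fixed), which holds the spare peg; 50 mm above the table
- red_mouth (a point): Mouth of the 34 mm wide, 40 mm deep hole in the red block (80 x 80 x 50 mm, fixed), where a loose peg goes; centre of the mouth, 50 mm above the table. A peg lowered in stands or leans a little there, its handle's middle about 42 mm above this point
- board: The plywood board, 110 x 320 x 50 mm, fixed to the table, with three sockets in a row 100 mm apart; origin under its centre, y along its length and the row
- rasp_1: Wood-handled steel rasp, 290 mm long, lying at the left side; leave alone
- rasp_2: Wood-handled steel rasp, 290 mm long, lying at the right side; leave alone
- foam_piece: White carved foam vertebra, about 105 x 110 x 50 mm, near the robot's right; leave alone
- glue: White glue bottle with orange cap, 56 mm across, 150 mm tall, beyond the board; leave alone
- tape: Yellow tape roll, 90 mm across, 30 mm tall, beyond the board; leave alone
- sanding_block: Cork sanding block with a red base, 100 x 60 x 22 mm, near the robot's left; leave alone
Not all that is in view belongs to the job. Leave any turquoise look-alike of the peg_2 alone. What is shaped like the peg_3 but purple is not meant.

How it is judged:
By the outcome, as a careful person would: the job done as asked, in the order asked, and still so for the second after the job is handed in, with the robot touching nothing.
It also fails if it takes over 72 s, if anything falls off the work surface, if the arm or the gripper's body presses on something with over 40 N, if the wrist force passes 120 N, or if a joint passes its speed limit or range.

## Working session

There is one attempt and no reset: what is moved stays moved. The work goes in short steps, Python scripts to look and compute and a tool call to move; the robot and the scene stay as the last step left them, time stands still between calls to the robot, and variables do not carry over. Pictures are saved under pics/ and viewed, and the job is handed in when it is done.

Besides the shell and the picture viewer there is one more tool, called after "Emit:" as name(argument=value, ...), one argument or row to a line, values as JSON. jog_arm: Moves the arm, as the interface text tells. Its arguments: {"type":"object","properties":{"increments":{"type":"array"},"newtons":{"type":"number"}},"required":["increments"]}

```bash
mkdir -p pics; ls; python3 - <<'E'
from cell import arm
import cv2,numpy as np
s=arm.observe();print({k:np.round(v,3) for k,v in s.items()})
for n in("side","top"):
    d=arm.get_image(n);cv2.imwrite(f"pics/{n}0.png",d["frame"]);np.savez(f"{n}0.npz",**d);print(n,d["intrinsics"],d["R"],d["t"])
E
```

```text
pics
{'clock': np.float64(0.0), 'joints': array([ 1.234,  0.435,  0.025,  1.574, -0.012,  1.134, -0.075]), 'dq': array([ 0.002, -0.001,  0.002,  0.   ,  0.001,  0.   ,  0.001]), 'joint_efforts': array([-1.0000e-03, -6.6784e+01,  9.8500e-01, -3.1445e+01, -6.1000e-02,
        4.3000e-02,  0.0000e+00]), 'position': array([ 0.145, -0.607,  0.226]), 'ee_rot': array([-3.119, -0.366,  0.   ]), 'force': array([-0.805,  0.344,  1.162]), 'ft_torque': array([-0.032, -0.022,  0.024]), 'width': np.float64(0.999)}
side [[493.42269951   0.         315.68168537]
 [  0.         493.42269951 237.31097068]
 [  0.           0.           1.        ]] [[-0.95215764 -0.30549937  0.00812191]
 [-0.20005083  0.6029721  -0.77227218]
 [ 0.23103138 -0.73694965 -0.63523989]] [0.50850438 0.17865896 1.03145836]
top [[551.74187177   0.         320.37885274]
 [  0.         551.74187177 233.82455601]
 [  0.           0.           1.        ]] [[ 0.00457416 -0.99998756  0.00199047]
 [-0.98111779 -0.00487271 -0.19334979]
 [ 0.19335708 -0.00106848 -0.98112787]] [-0.00158018  0.56355348  1.31743427]
```

View pics/side0.png

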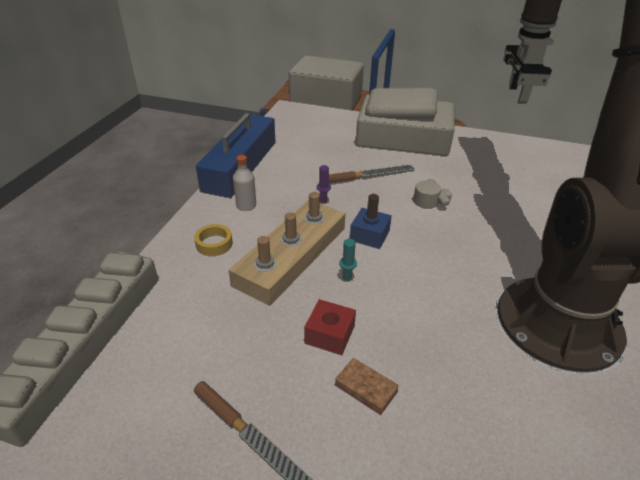

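View pics/top0.png

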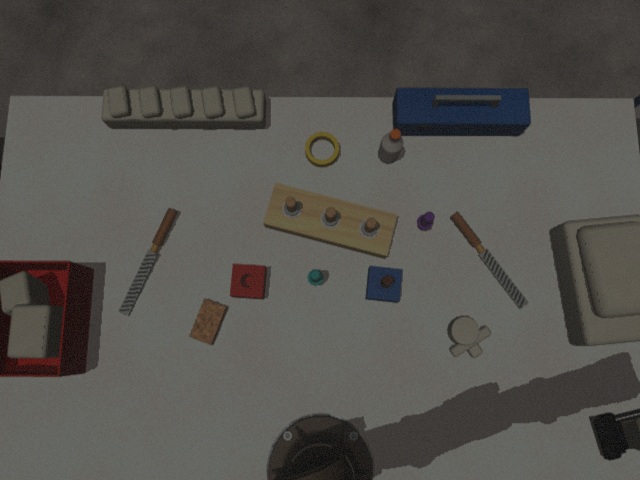

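The side view shows three pegs at (264,250), (291,227), (314,207), with the red block at (330,325) and the spare in the blue block at (372,215). In the top view the pegs are at (291,203), (331,214), (371,226), red at (248,282) and blue at (385,284). The turquoise look-alike at (316,277) and the purple one at (426,221) are to be left alone. I'll measure next.

```bash
cat > h.py <<'E'
import numpy as np,cv2
def load(n): return dict(np.load(n))
def ray(d,u,v,z):
    K,R,t=d["intrinsics"],d["R"],d["t"]
    c=-R.T@t; r=R.T@np.linalg.solve(K,[u,v,1]); s=(z-c[2])/r[2]; return c+s*r
def proj(d,X):
    p=d["intrinsics"]@(d["R"]@np.asarray(X)+d["t"]); return p[:2]/p[2]
def pts(d):
    K,R,t=d["intrinsics"],d["R"],d["t"]
    v,u=np.mgrid[0:480,0:640]; Z=d["depth"].astype(float)
    P=np.stack([(u-K[0,2])/K[0,0]*Z,(v-K[1,2])/K[1,1]*Z,Z],-1)
    return (P-t)@R
E
python3 - <<'E'
from h import *
d=load("top0.npz");f=d["frame"]
c=f[170:310,220:440];cv2.imwrite("pics/c.png",cv2.resize(np.clip(c.astype(int)*2,0,255).astype(np.uint8),None,fx=3.6,fy=3.6,interpolation=cv2.INTER_CUBIC))
P=pts(d)
m=(P[...,2]>0.11)&(P[...,2]<0.135)&(d["depth"]>0)
m[:170]=0;m[310:]=0;m[:,:220]=0;m[:,450:]=0
n,l,st,ce=cv2.connectedComponentsWithStats(m.astype(np.uint8))
for i in range(1,n):
    if st[i,4]>15: print(st[i],ce[i],"top z",np.median(P[l==i][:,2]),"xy",ray(d,*ce[i],0.122)[:2])
hsv=cv2.cvtColor(f,cv2.COLOR_BGR2HSV)
for nm,mm in dict(red=((hsv[...,0]<8)|(hsv[...,0]>172))&(hsv[...,1]>140),blue=(abs(hsv[...,0].astype(int)-112)<12)&(hsv[...,1]>120)).items():
    mm=mm&(abs(P[...,2]-.05)<.008);mm[:,:220]=0;mm[:,450:]=0
    k=np.argwhere(mm)[:,::-1].astype(np.float32)
    r=cv2.minAreaRect(k);print(nm,len(k),r,[ray(d,*q,.05)[:2].round(4) for q in cv2.boxPoints(r)],ray(d,*r[0],.05))
mm=(abs(P[...,2]-.05)<.008)&(hsv[...,0]>10)&(hsv[...,0]<30)&(hsv[...,1]>50);mm[:170]=0;mm[270:]=0;mm[:,:250]=0;mm[:,410:]=0
k=np.argwhere(mm)[:,::-1].astype(np.float32);r=cv2.minAreaRect(k);print("board",len(k),r,[ray(d,*q,.05)[:2].round(4) for q in cv2.boxPoints(r)],ray(d,*r[0],.05))
E
```

```text
[285 196  11  12  99] [290.26262626 201.60606061] top z 0.12179615389649677 xy [0.62850669 0.0735447 ]
[326 207  10  11  92] [330.51086957 211.94565217] top z 0.1223438119163861 xy [ 0.60359708 -0.0227152 ]
[424 211  11  11  75] [428.92       215.85333333] top z 0.11279490153978144 xy [ 0.59522607 -0.25693729]
[366 218  11  11  97] [371.04123711 222.83505155] top z 0.12217870502464397 xy [ 0.57753255 -0.11894191]
[311 269  10  10  58] [314.84482759 273.5862069 ] top z 0.11276653939755123 xy [0.45583907 0.01364523]
[382 274  12  12 100] [387.38 279.84] top z 0.12213475790027016 xy [ 0.44203376 -0.15516458]
red 819 ((247.2335205078125, 280.73095703125), (31.918678283691406, 31.633689880371094), 4.085616588592529) [array([0.4102, 0.2207]), array([0.488 , 0.2179]), array([0.4827, 0.1392]), array([0.4051, 0.1428])] [0.44628404 0.1801283  0.05      ]
blue 290 ((408.2055969238281, 207.2432861328125), (57.52526092529297, 190.01312255859375), 8.615649223327637) [array([ 0.4082, -0.1099]), array([ 0.8981, -0.1898]), array([ 0.8749, -0.3376]), array([ 0.3879, -0.2482])] [ 0.63395204 -0.22003474  0.05      ]
board 4520 ((324.22149658203125, 238.83413696289062), (129.1515350341797, 85.4325942993164), 14.51669979095459) [array([0.4877, 0.1721]), array([0.7001, 0.1237]), array([ 0.6172, -0.1925]), array([ 0.4095, -0.1355])] [ 0.5518627  -0.00853338  0.05      ]
```

View pics/c.png

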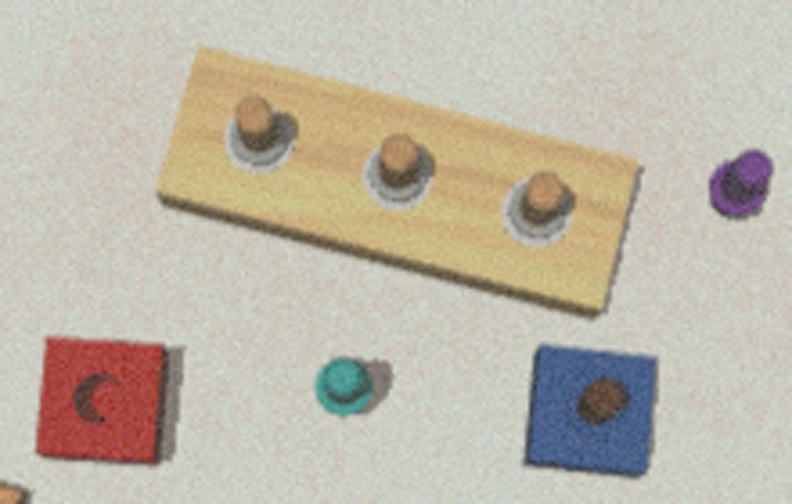

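```bash
python3 - <<'E'
from h import *
for n in("top","side"):
    d=load(n+"0.npz");f=d["frame"];P=pts(d);hsv=cv2.cvtColor(f,cv2.COLOR_BGR2HSV)
    print(n)
    # handle points: fit by z slices of point cloud around known positions
    for nm,(x,y) in dict(A=(.6285,.0735),B=(.6036,-.0227),C=(.5775,-.1189),S=(.442,-.155)).items():
        near=(np.hypot(P[...,0]-x,P[...,1]-y)<.026)&(d["depth"]>0)
        m=near&(abs(P[...,2]-.122)<.004)
        print(nm,"top pts",m.sum(),P[m].mean(0).round(4))
        m=near&(abs(P[...,2]-.062)<.003); q=P[m][:,:2]
        if m.sum()>10:
            (c,r)=cv2.minEnclosingCircle((q*1000).astype(np.float32)); print("   collar",m.sum(),np.round(c,1),round(r,1))
    for nm,c,mm in (("red",(.446,.18),((hsv[...,0]<8)|(hsv[...,0]>172))&(hsv[...,1]>120)),("blue",(.44,-.155),(abs(hsv[...,0].astype(int)-112)<12)&(hsv[...,1]>100)),("board",(.603,-.022),(hsv[...,0]>8)&(hsv[...,0]<32))):
        R=.07 if nm!="board" else .2
        mm=mm&(abs(P[...,2]-.05)<.006)&(np.hypot(P[...,0]-c[0],P[...,1]-c[1])<R)
        mm=cv2.morphologyEx(mm.astype(np.uint8),cv2.MORPH_OPEN,np.ones((3,3)))
        q=[ray(d,u,v,.05)[:2]*1000 for v,u in np.argwhere(mm)]
        r=cv2.minAreaRect(np.array(q,np.float32));print(nm,len(q),r)
d=load("top0.npz");P=pts(d)
for nm,c in (("glue",(392,140)),):
    m=P[125:165,375:410].reshape(-1,3);m=m[m[:,2]>.06];print(nm,m.min(0),m.max(0))
E
```

```text
top
A top pts 83 [0.6297 0.0738 0.1219]
   collar 64 [629.1  73.3] 19.7
B top pts 68 [ 0.6044 -0.0229  0.1222]
   collar 69 [602.7 -23.7] 20.8
C top pts 72 [ 0.5786 -0.1192  0.1225]
   collar 64 [ 578.8 -118.4] 19.8
S top pts 78 [ 0.4423 -0.1559  0.1221]
   collar 64 [ 443.4 -156.1] 19.9
red 800 ((446.8687438964844, 179.66627502441406), (78.12869262695312, 78.46603393554688), 86.6495590209961)
blue 591 ((441.62188720703125, -156.26947021484375), (76.63653564453125, 76.84770965576172), 85.8410873413086)
board 4372 ((604.3126831054688, -22.690750122070312), (320.2932434082031, 111.90046691894531), 75.37190246582031)
side
A top pts 82 [0.628  0.0778 0.1223]
   collar 94 [628.3  77. ] 20.3
B top pts 69 [ 0.6019 -0.0189  0.1221]
   collar 85 [602.3 -20.3] 20.1
C top pts 64 [ 0.5767 -0.115   0.1221]
   collar 71 [ 577.  -117.5] 20.6
S top pts 59 [ 0.4412 -0.1521  0.1221]
   collar 75 [ 441. -154.] 20.9
red 1157 ((446.06951904296875, 183.1348876953125), (84.79656982421875, 79.85560607910156), 86.82528686523438)
blue 397 ((440.5669860839844, -154.8627166748047), (77.79987335205078, 78.00929260253906), 83.78746795654297)
board 3464 ((602.1766967773438, -20.121994018554688), (326.8506774902344, 116.16771697998047), 75.12032318115234)
glue [ 0.29818433 -0.22542603  0.06008761] [0.8472137  0.00257352 1.40153757]
```

```bash
cat >> h.py <<'E'
from scipy.spatial.transform import Rotation as Ro
def to(x,y,z,yang=None):
    "slide (mm) in the current tool axes and roll to put the TCP at x,y,z with tool y at world angle yang"
    from cell import arm
    s=arm.observe();R=Ro.from_rotvec(s["ee_rot"]).as_matrix()
    sl=R.T@(np.array([x,y,z])-s["position"])*1000
    a=np.arctan2(R[1,1],R[0,1]); r=0 if yang is None else -((yang-a+np.pi)%(2*np.pi)-np.pi)
    print("t %.2f pos %s yang %.4f tilt %.4f F %s w %.3f"%(s["clock"],s["position"].round(4),a,np.hypot(R[0,2],R[1,2]),s["force"].round(2),s["width"]))
    print("slide",sl.round(1),"roll %.4f"%r); return s
E
python3 -c "
from h import *
to(.578,-.1187,.227,-1.8275)"
```

```text
t 0.10 pos [ 0.1446 -0.6076  0.226 ] yang -1.3371 tilt 0.0014 F [0.24 0.4  0.24] w 0.998
slide [ 5.348e+02 -3.752e+02 -5.000e-01] roll 0.4904
```

Emit:
jog_arm(
  increments=[
    {"slide":[534,-375,0],"roll":0.49,"gripper":0.5},
    {"slide":[534,-375,0],"roll":0.49,"gripper":0.5},
    {"slide":[534,-375,0],"roll":0.49,"gripper":0.5},
    {"slide":[534,-375,0],"roll":0.49,"gripper":0.5},
    {"slide":[534,-375,0],"roll":0.49,"gripper":0.5},
    {"slide":[534,-375,0],"roll":0.49,"gripper":0.5},
    {"slide":[534,-375,0],"roll":0.49,"gripper":0.5},
    {"slide":[534,-375,0],"roll":0.49,"gripper":0.5},
    {"slide":[534,-375,0],"roll":0.49,"gripper":0.5},
    {"slide":[534,-375,0],"roll":0.49,"gripper":0.5},
  ],
)

```text
clock: 0.93
position: [0.4196, -0.2969, 0.2267]
ee_rot: [3.116, -0.402, -0.0]
force: [0.7, -1.0, 0.2]
width: 0.498
```

```bash
python3 -c "
from h import *
s=to(.578,-.1187,.227,-1.8275);print(s['joints'].round(3))"
```

```text
t 0.93 pos [ 0.4196 -0.2969  0.2267] yang -1.8272 tilt 0.0002 F [ 0.65 -1.04  0.22] w 0.498
slide [ 108.1 -212.5   -0.4] roll 0.0003
[ 0.555  0.258 -0.054  1.836  0.016  1.047 -1.332]
```

Emit:
jog_arm(
  increments=[
    {"slide":[108,-212.5,0],"roll":0,"gripper":0.5},
    {"slide":[108,-212.5,0],"roll":0,"gripper":0.5},
    {"slide":[108,-212.5,0],"roll":0,"gripper":0.5},
    {"slide":[108,-212.5,0],"roll":0,"gripper":0.5},
    {"slide":[108,-212.5,0],"roll":0,"gripper":0.5},
    {"slide":[108,-212.5,50],"roll":0,"gripper":0.5},
    {"slide":[108,-212.5,70],"roll":0,"gripper":0.5},
    {"slide":[108,-212.5,77],"roll":0,"gripper":0.5},
    {"slide":[108,-212.5,77],"roll":0,"gripper":0.5},
    {"slide":[108,-212.5,77],"roll":0,"gripper":0.5},
  ],
)

```text
clock: 1.77
position: [0.5766, -0.1219, 0.1502]
ee_rot: [3.115, -0.404, -0.001]
force: [0.9, -0.8, 0.5]
width: 0.503
```

```bash
cat >> h.py <<'E'
def snap(tag,names=("side","top"),box=None):
    from cell import arm
    for n in names:
        d=arm.get_image(n);np.savez(f"{n}{tag}.npz",**d)
        b=box or dict(side=(140,340,200,420),top=(160,320,220,450))[n]
        c=d["frame"][b[0]:b[1],b[2]:b[3]]
        k=min(800/c.shape[1],600/c.shape[0])
        cv2.imwrite(f"pics/{n}{tag}.png",cv2.resize(np.clip(c.astype(int)*1.6,0,255).astype(np.uint8),None,fx=k,fy=k,interpolation=cv2.INTER_CUBIC))
E
python3 -c "
from h import *
to(.578,-.1187,.075,-1.8275);snap('1')"
```

```text
t 1.77 pos [ 0.5766 -0.1219  0.1502] yang -1.8285 tilt 0.0012 F [ 0.89 -0.82  0.49] w 0.503
slide [ 0.6 -3.5 75.2] roll -0.0010
```

View pics/side1.png

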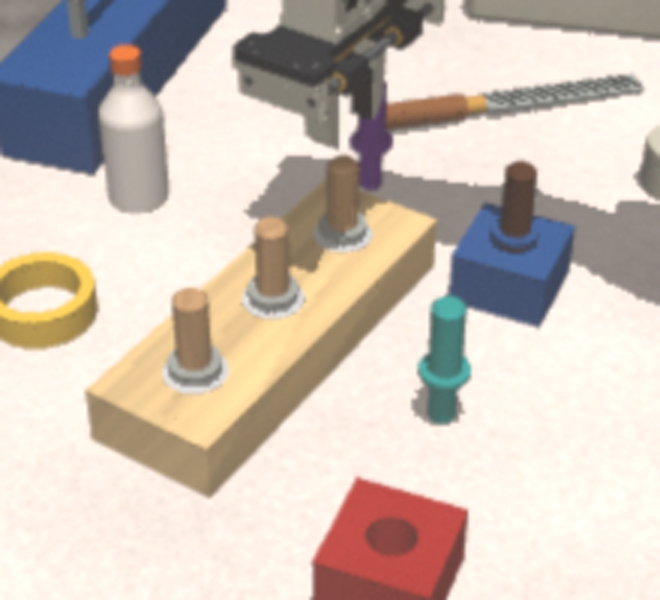

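View pics/top1.png

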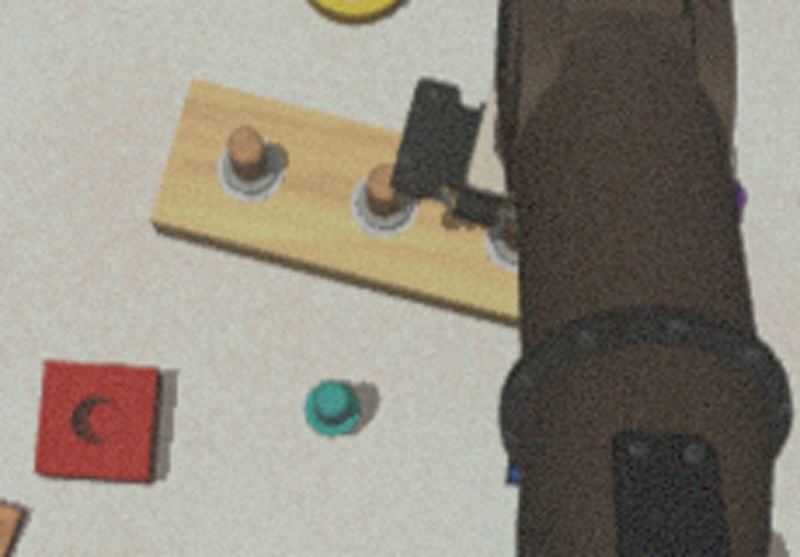

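The side view shows the gripper above the far peg at (343,200) in the crop, with nothing touched. I'll lower with the fingers loose around the handle.

Emit:
jog_arm(
  increments=[
    {"slide":[0.5,-2,5],"roll":0,"gripper":0.5},
    {"slide":[0.5,-2,15],"roll":0,"gripper":0.5},
    {"slide":[0.5,-2,25],"roll":0,"gripper":0.5},
    {"slide":[0.5,-2,38],"roll":0,"gripper":0.5},
    {"slide":[0.5,-2,50],"roll":0,"gripper":0.5},
    {"slide":[0.5,-2,62],"roll":0,"gripper":0.5},
    {"slide":[0.5,-2,70],"roll":0,"gripper":0.5},
    {"slide":[0.5,-2,75],"roll":0,"gripper":0.5},
    {"slide":[0.5,-2,75],"roll":0,"gripper":0.5},
    {"slide":[0.5,-2,75],"roll":0,"gripper":0.5},
  ],
)

```text
clock: 2.7
position: [0.5781, -0.1187, 0.0746]
ee_rot: [-3.116, 0.402, 0.001]
force: [0.4, -0.3, -0.2]
width: 0.504
```

```bash
python3 -c "
from h import *
to(.578,-.1187,.075,-1.8275);snap('2',('side',))"
```

```text
t 2.70 pos [ 0.5781 -0.1187  0.0746] yang -1.8271 tilt 0.0003 F [ 0.4  -0.34 -0.25] w 0.504
slide [-0.1  0.  -0.4] roll 0.0004
```

View pics/side2.png

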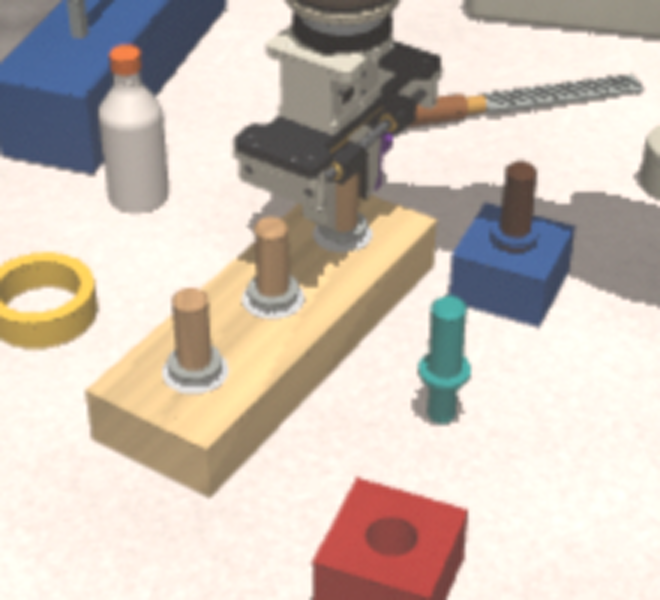

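Fingers are around the handle of peg C, near (345,205). Rocking along the jaw axis in small steps.

Emit:
jog_arm(
  increments=[
    {"slide":[0,4,0],"roll":0,"gripper":0.5},
    {"slide":[0,7,0],"roll":0,"gripper":0.5},
    {"slide":[0,9,0],"roll":0,"gripper":0.5},
    {"slide":[0,10,0],"roll":0,"gripper":0.5},
    {"slide":[0,11,0],"roll":0,"gripper":0.5},
    {"slide":[0,12,0],"roll":0,"gripper":0.5},
    {"slide":[0,13,0],"roll":0,"gripper":0.5},
    {"slide":[0,13.5,0],"roll":0,"gripper":0.5},
    {"slide":[0,14,0],"roll":0,"gripper":0.5},
    {"slide":[0,14,0],"roll":0,"gripper":0.5},
  ],
)

```text
clock: 3.58
position: [0.575, -0.1315, 0.075]
ee_rot: [-3.115, 0.4, -0.001]
force: [0.7, 3.1, 3.4]
width: 0.503
```

```bash
python3 -c "
from h import *
to(.578,-.1187,.075,-1.8275);snap('3',('side',),(170,250,270,370))"
```

```text
t 3.58 pos [ 0.575  -0.1315  0.075 ] yang -1.8265 tilt 0.0010 F [0.74 3.08 3.4 ] w 0.503
slide [ -0.4 -13.1  -0. ] roll 0.0010
```

View pics/side3.png

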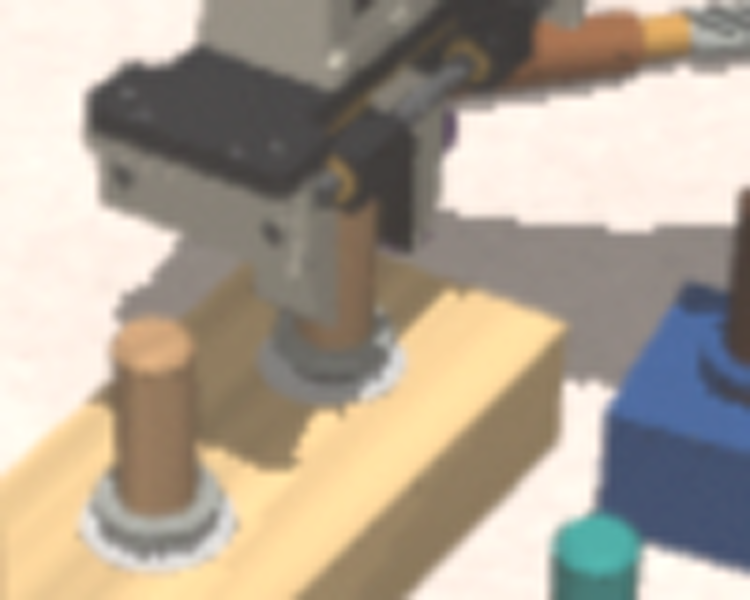

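Force is 3 N at 13 mm of travel, about 3 mm past contact, so C looks firm. Checking the other side.

Emit:
jog_arm(
  increments=[
    {"slide":[0,-10,0],"roll":0,"gripper":0.5},
    {"slide":[0,-18,0],"roll":0,"gripper":0.5},
    {"slide":[0,-21,0],"roll":0,"gripper":0.5},
    {"slide":[0,-23,0],"roll":0,"gripper":0.5},
    {"slide":[0,-24,0],"roll":0,"gripper":0.5},
    {"slide":[0,-25,0],"roll":0,"gripper":0.5},
    {"slide":[0,-26,0],"roll":0,"gripper":0.5},
    {"slide":[0,-27,0],"roll":0,"gripper":0.5},
    {"slide":[0,-28,0],"roll":0,"gripper":0.5},
    {"slide":[0,-28,0],"roll":0,"gripper":0.5},
  ],
)

```text
clock: 4.47
position: [0.5816, -0.1068, 0.075]
ee_rot: [3.114, -0.403, 0.0]
force: [-0.5, -4.2, 3.8]
width: 0.501
```

```bash
python3 -c "
from h import *
to(.578,-.1187,.075,-1.8275);snap('4',('side',),(170,250,270,370))"
```

```text
t 4.47 pos [ 0.5816 -0.1068  0.075 ] yang -1.8284 tilt 0.0017 F [-0.48 -4.18  3.79] w 0.501
slide [-0.4 12.5 -0. ] roll -0.0009
```

View pics/side4.png

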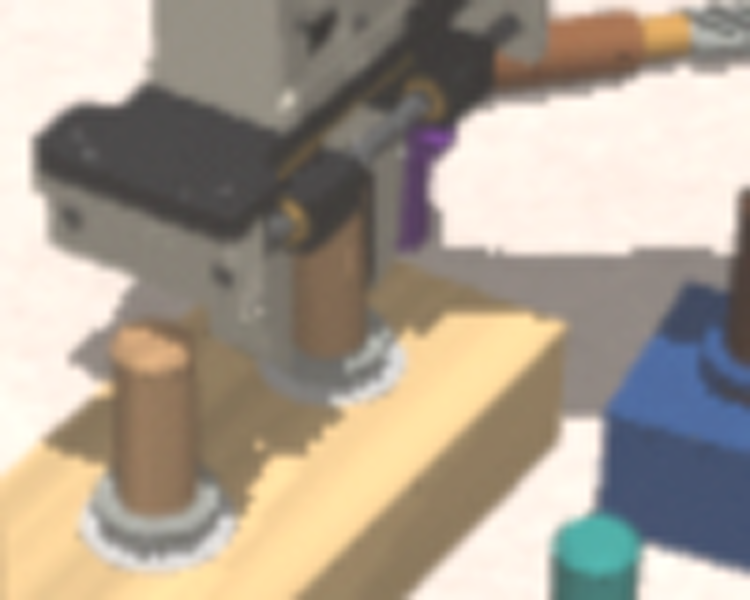

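Peg C is firm both ways (about 3–4 N, small travel), with its centre within 0.5 mm of my estimate. On to the middle peg.

Emit:
jog_arm(
  increments=[
    {"slide":[0,10,0],"roll":0,"gripper":0.5},
    {"slide":[0,14,-15],"roll":0,"gripper":0.5},
    {"slide":[0,14,-40],"roll":0,"gripper":0.5},
    {"slide":[0,14,-70],"roll":0,"gripper":0.5},
    {"slide":[0,14,-70],"roll":0,"gripper":0.5},
    {"slide":[0,-25,-70],"roll":0,"gripper":0.5},
    {"slide":[0,-60,-70],"roll":0,"gripper":0.5},
    {"slide":[0,-85.5,-70],"roll":0,"gripper":0.5},
    {"slide":[0,-85.5,-70],"roll":0,"gripper":0.5},
    {"slide":[0,-85.5,-70],"roll":0,"gripper":0.5},
  ],
)

```text
clock: 5.35
position: [0.6035, -0.0203, 0.1445]
ee_rot: [-3.115, 0.396, 0.0]
force: [-0.3, -0.7, 0.6]
width: 0.499
```

```bash
python3 -c "
from h import *
to(.6034,-.0223,.075,-1.8275)"
```

```text
t 5.35 pos [ 0.6035 -0.0203  0.1445] yang -1.8234 tilt 0.0012 F [-0.25 -0.75  0.59] w 0.499
slide [ 0.5  2.  69.5] roll 0.0041
```

Emit:
jog_arm(
  increments=[
    {"slide":[0.3,1,10],"roll":0,"gripper":0.5},
    {"slide":[0.3,1,25],"roll":0,"gripper":0.5},
    {"slide":[0.3,1,40],"roll":0,"gripper":0.5},
    {"slide":[0.3,1,55],"roll":0,"gripper":0.5},
    {"slide":[0.3,1,65],"roll":0,"gripper":0.5},
    {"slide":[0.3,1,70],"roll":0,"gripper":0.5},
    {"slide":[0.3,1,70],"roll":0,"gripper":0.5},
    {"slide":[0.3,5,70],"roll":0,"gripper":0.5},
    {"slide":[0.3,8,70],"roll":0,"gripper":0.5},
    {"slide":[0.3,8,70],"roll":0,"gripper":0.5},
  ],
)

```text
clock: 6.18
position: [0.602, -0.0316, 0.0755]
ee_rot: [3.115, -0.403, 0.002]
force: [0.3, -0.1, 0.8]
width: 0.497
```

```bash
python3 -c "
from h import *
to(.6034,-.0223,.075,-1.8275)"
```

```text
t 6.18 pos [ 0.602  -0.0316  0.0755] yang -1.8283 tilt 0.0014 F [ 0.34 -0.07  0.81] w 0.497
slide [-1.  -9.4  0.5] roll -0.0008
```

Emit:
jog_arm(
  increments=[
    {"slide":[0,0.5,0],"roll":0,"gripper":0.5},
    {"slide":[0,1,0],"roll":0,"gripper":0.5},
    {"slide":[0,1.5,0],"roll":0,"gripper":0.5},
    {"slide":[0,2,0],"roll":0,"gripper":0.5},
    {"slide":[0,2.5,0],"roll":0,"gripper":0.5},
    {"slide":[0,3,0],"roll":0,"gripper":0.5},
    {"slide":[0,3.5,0],"roll":0,"gripper":0.5},
    {"slide":[0,4,0],"roll":0,"gripper":0.5},
    {"slide":[0,4.6,0],"roll":0,"gripper":0.5},
    {"slide":[0,4.6,0],"roll":0,"gripper":0.5},
  ],
)

```text
clock: 7.02
position: [0.6004, -0.0349, 0.0747]
ee_rot: [3.116, -0.402, -0.0]
force: [0.2, -0.3, -0.5]
width: 0.501
```

```bash
python3 -c "
from h import *
to(.6034,-.0223,.075,-1.8275);snap('5',('side',),(170,250,250,350))"
```

```text
t 7.02 pos [ 0.6004 -0.0349  0.0747] yang -1.8273 tilt 0.0001 F [ 0.19 -0.32 -0.52] w 0.501
slide [ -0.3 -13.   -0.3] roll 0.0002
```

View pics/side5.png

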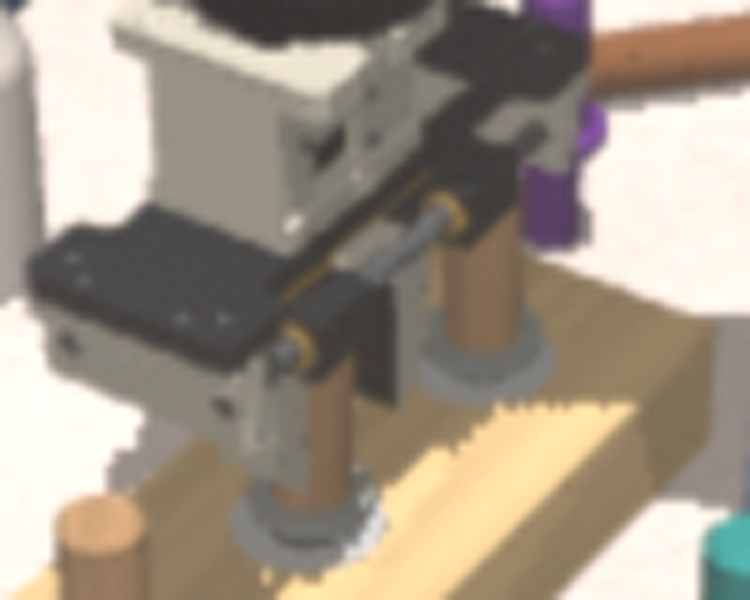

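Force is still about zero at 13 mm. Pushing a little further.

Emit:
jog_arm(
  increments=[
    {"slide":[0,0.5,0],"roll":0,"gripper":0.5},
    {"slide":[0,1,0],"roll":0,"gripper":0.5},
    {"slide":[0,1.5,0],"roll":0,"gripper":0.5},
    {"slide":[0,2,0],"roll":0,"gripper":0.5},
    {"slide":[0,2.5,0],"roll":0,"gripper":0.5},
    {"slide":[0,3,0],"roll":0,"gripper":0.5},
    {"slide":[0,3,0],"roll":0,"gripper":0.5},
    {"slide":[0,3.5,0],"roll":0,"gripper":0.5},
    {"slide":[0,4,0],"roll":0,"gripper":0.5},
    {"slide":[0,4,0],"roll":0,"gripper":0.5},
  ],
)

```text
clock: 7.9
position: [0.5998, -0.0382, 0.075]
ee_rot: [-3.115, 0.401, -0.001]
force: [0.7, 2.3, 2.1]
width: 0.501
```

```bash
python3 -c "
from h import *
to(.6034,-.0223,.075,-1.8275);snap('6',('side',),(170,250,250,350))"
```

```text
t 7.90 pos [ 0.5998 -0.0382  0.075 ] yang -1.8268 tilt 0.0009 F [0.75 2.26 2.15] w 0.501
slide [ -0.5 -16.3  -0. ] roll 0.0007
```

View pics/side6.png

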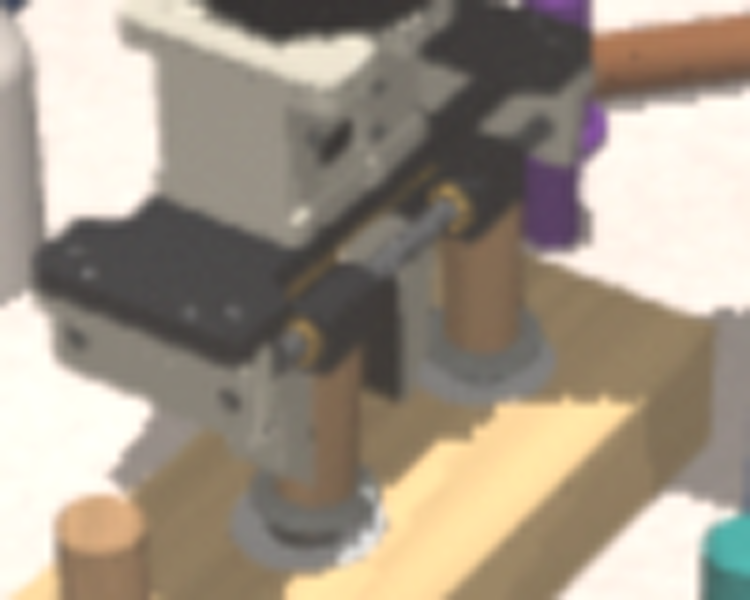

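Emit:
jog_arm(
  increments=[
    {"slide":[0,-12,0],"roll":0,"gripper":0.5},
    {"slide":[0,-20,0],"roll":0,"gripper":0.5},
    {"slide":[0,-24,0],"roll":0,"gripper":0.5},
    {"slide":[0,-26,0],"roll":0,"gripper":0.5},
    {"slide":[0,-27,0],"roll":0,"gripper":0.5},
    {"slide":[0,-28,0],"roll":0,"gripper":0.5},
    {"slide":[0,-29,0],"roll":0,"gripper":0.5},
    {"slide":[0,-30,0],"roll":0,"gripper":0.5},
    {"slide":[0,-30.5,0],"roll":0,"gripper":0.5},
    {"slide":[0,-31,0],"roll":0,"gripper":0.5},
  ],
)

```text
clock: 8.78
position: [0.6073, -0.0088, 0.0748]
ee_rot: [3.116, -0.402, 0.0]
force: [-0.5, -0.8, 0.1]
width: 0.502
```

```bash
python3 -c "
from h import *
to(.6034,-.0223,.075,-1.8275);snap('7',('side',),(170,250,250,350))"
```

```text
t 8.78 pos [ 0.6073 -0.0088  0.0748] yang -1.8273 tilt 0.0001 F [-0.47 -0.8   0.12] w 0.502
slide [-0.3 14.1 -0.2] roll 0.0002
```

View pics/side7.png

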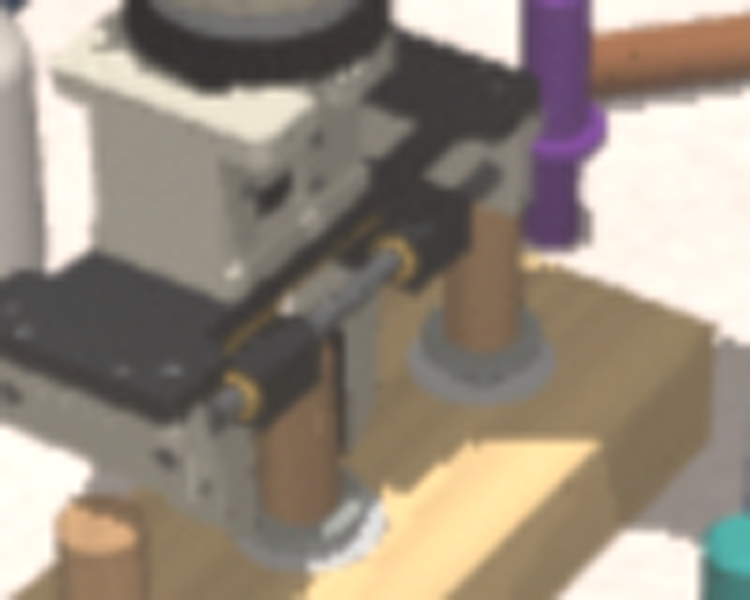

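Emit:
jog_arm(
  increments=[
    {"slide":[0,-0.5,0],"roll":0,"gripper":0.5},
    {"slide":[0,-1,0],"roll":0,"gripper":0.5},
    {"slide":[0,-1.5,0],"roll":0,"gripper":0.5},
    {"slide":[0,-2,0],"roll":0,"gripper":0.5},
    {"slide":[0,-2.5,0],"roll":0,"gripper":0.5},
    {"slide":[0,-2.5,0],"roll":0,"gripper":0.5},
    {"slide":[0,-3,0],"roll":0,"gripper":0.5},
    {"slide":[0,-3,0],"roll":0,"gripper":0.5},
    {"slide":[0,-3.5,0],"roll":0,"gripper":0.5},
    {"slide":[0,-3.5,0],"roll":0,"gripper":0.5},
  ],
)

```text
clock: 9.67
position: [0.6083, -0.0052, 0.0748]
ee_rot: [3.116, -0.402, 0.0]
force: [-0.6, -3.1, 3.4]
width: 0.499
```

```bash
python3 -c "
from h import *
to(.6034,-.0223,.075,-1.8275);snap('8',('side',),(170,250,250,350))"
```

```text
t 9.67 pos [ 0.6083 -0.0052  0.0748] yang -1.8271 tilt 0.0002 F [-0.65 -3.08  3.38] w 0.499
slide [-0.4 17.8 -0.2] roll 0.0004
```

View pics/side8.png

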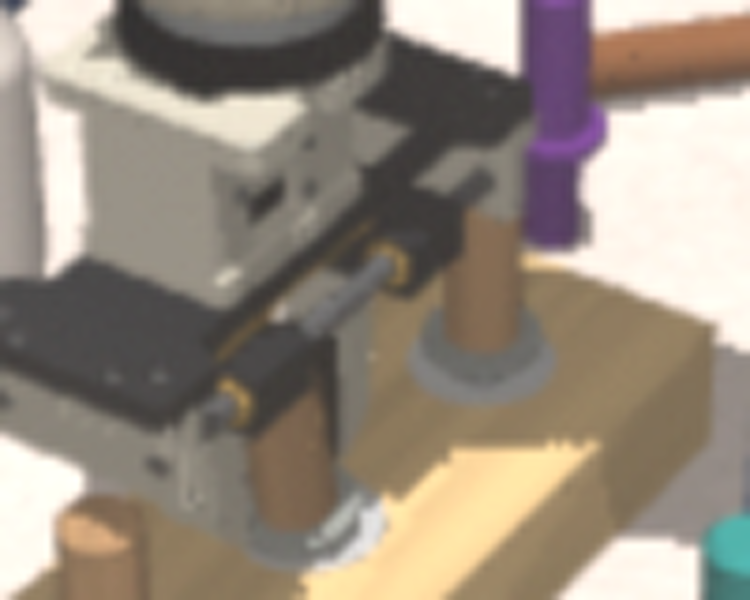

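Peg B swings about 7 mm each way at the finger tips, about 9 mm at the handle middle and some 0.11 rad. The force stays below 1 N until the stop, and the lean is visible at (290,460) in the last crop. C gave less than half that, so B is the loose one. I'll recentre, grip and lift.

Emit:
jog_arm(
  increments=[
    {"slide":[0,8,0],"roll":0,"gripper":0.5},
    {"slide":[0,15,0],"roll":0,"gripper":0.5},
    {"slide":[0,17,0],"roll":0,"gripper":0.5},
    {"slide":[0,17,0],"roll":0,"gripper":0.5},
    {"slide":[0,17,0],"roll":0,"gripper":0.2},
    {"slide":[0,17,0],"roll":0,"gripper":0.2},
    {"slide":[0,17,0],"roll":0,"gripper":0.2},
    {"slide":[0,17,0],"roll":0,"gripper":0.2},
    {"slide":[0,17,0],"roll":0,"gripper":0.2},
    {"slide":[0,17,0],"roll":0,"gripper":0.2},
  ],
  newtons=15,
)

```text
clock: 10.55
position: [0.6039, -0.0213, 0.0747]
ee_rot: [-3.116, 0.401, -0.0]
force: [-0.4, 1.1, -0.3]
width: 0.279
```

```bash
python3 -c "
from h import *
to(.6034,-.0221,.25,-1.8275)"
```

```text
t 10.55 pos [ 0.6039 -0.0213  0.0747] yang -1.8268 tilt 0.0002 F [-0.38  1.06 -0.31] w 0.279
slide [  -0.3    0.8 -175.3] roll 0.0007
```

Emit:
jog_arm(
  increments=[
    {"slide":[0,0,-5],"roll":0,"gripper":0.2},
    {"slide":[0,0,-20],"roll":0,"gripper":0.2},
    {"slide":[0,0,-40],"roll":0,"gripper":0.2},
    {"slide":[0,0,-60],"roll":0,"gripper":0.2},
    {"slide":[0,0,-80],"roll":0,"gripper":0.2},
    {"slide":[0,0,-100],"roll":0,"gripper":0.2},
    {"slide":[0,0,-120],"roll":0,"gripper":0.2},
    {"slide":[0,0,-140],"roll":0,"gripper":0.2},
    {"slide":[0,0,-155],"roll":0,"gripper":0.2},
    {"slide":[0,0,-160],"roll":0,"gripper":0.2},
  ],
)

```text
clock: 11.38
position: [0.6048, -0.0216, 0.2376]
ee_rot: [-3.115, 0.402, -0.006]
force: [0.9, -1.1, -1.3]
width: 0.278
```

```bash
python3 -c "
from h import *
s=to(.4468,.1797,.235,-1.8275);print(s['joints'].round(3));snap('9')"
```

```text
t 11.38 pos [ 0.6048 -0.0216  0.2376] yang -1.8271 tilt 0.0037 F [ 0.89 -1.13 -1.28] w 0.278
slide [-203.9 -154.7    2. ] roll 0.0004
[ 0.054  0.4   -0.151  1.601  0.065  1.141 -1.939]
```

View pics/side9.png

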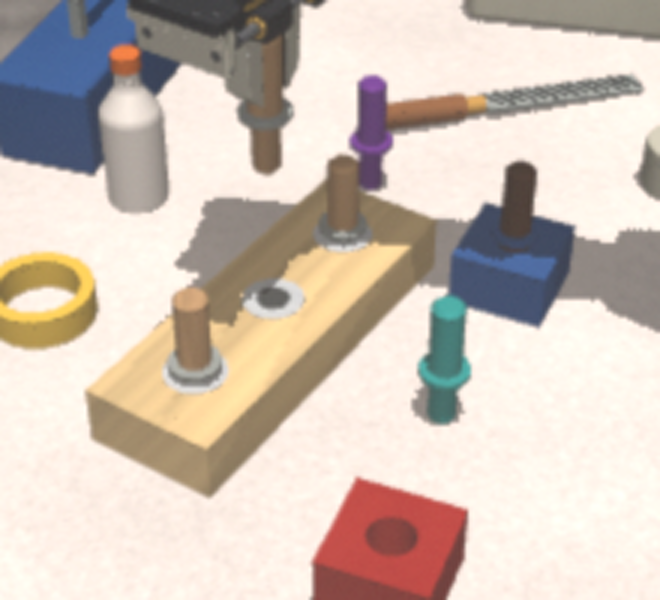

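View pics/top9.png

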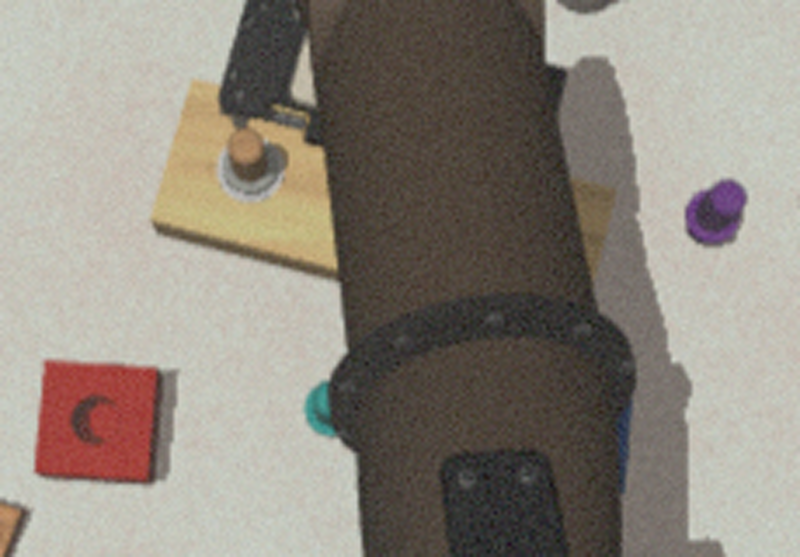

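The socket is empty (mouth at (273,297) in the side crop), and the peg hangs straight from the gripper. Moving to the red block.

Emit:
jog_arm(
  increments=[
    {"slide":[-30,-23,0],"roll":0,"gripper":0.2},
    {"slide":[-60,-46,0],"roll":0,"gripper":0.2},
    {"slide":[-90,-69,0],"roll":0,"gripper":0.2},
    {"slide":[-120,-92,0],"roll":0,"gripper":0.2},
    {"slide":[-150,-114,0],"roll":0,"gripper":0.2},
    {"slide":[-178,-135,0],"roll":0,"gripper":0.2},
    {"slide":[-196,-149,0],"roll":0,"gripper":0.2},
    {"slide":[-203,-154,0],"roll":0,"gripper":0.2},
    {"slide":[-203,-154,0],"roll":0,"gripper":0.2},
    {"slide":[-203,-154,0],"roll":0,"gripper":0.2},
  ],
)

```text
clock: 12.32
position: [0.4466, 0.1779, 0.234]
ee_rot: [3.115, -0.401, -0.001]
force: [1.0, 0.0, -1.1]
width: 0.278
```

```bash
python3 -c "
from h import *
s=to(.4468,.1797,.076,-1.8275);print(s['joints'].round(3));snap('10')
from h import *
d=load('top10.npz');P=pts(d)
"
```

```text
t 12.32 pos [0.4466 0.1779 0.234 ] yang -1.8268 tilt 0.0013 F [ 0.97  0.05 -1.09] w 0.278
slide [ -0.2  -1.9 158. ] roll 0.0007
[-0.258  0.214 -0.277  1.883  0.067  1.054 -2.389]
```

View pics/side10.png

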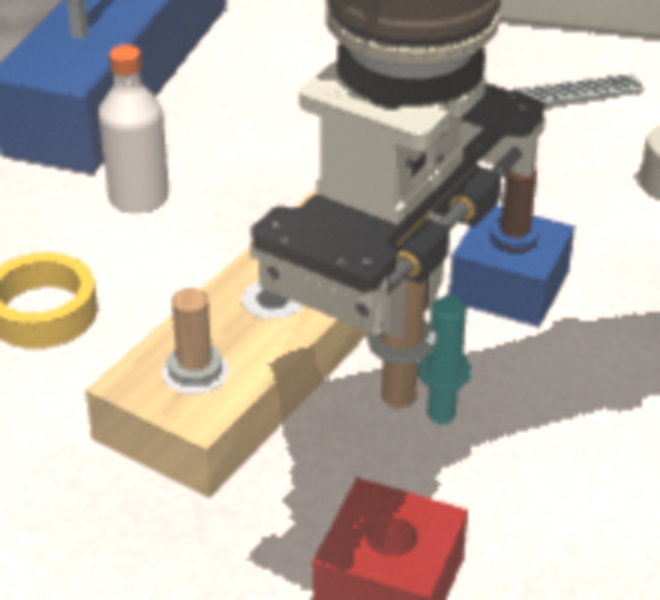

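View pics/top10.png

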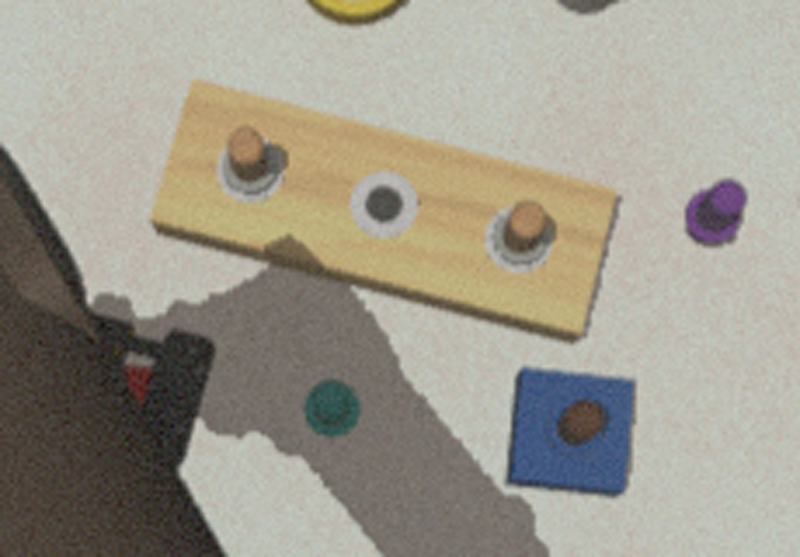

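The peg is over the red block, and the top view shows the empty socket at (384,205) in the crop. Lowering into red.

```bash
python3 - <<'E'
from h import *
d=load('top10.npz');f=d["frame"];g=cv2.cvtColor(f,cv2.COLOR_BGR2GRAY);hsv=cv2.cvtColor(f,cv2.COLOR_BGR2HSV)
k=800/230;cx,cy=220+384/k,160+205/k;print(cx,cy)
x0,y0=int(cx)-14,int(cy)-14
sub=g[y0:y0+29,x0:x0+29]; 
m=((hsv[...,1]<45)&(g>100)) 
w=np.zeros_like(m);w[y0:y0+29,x0:x0+29]=1
for nm,mm in (("hole",(g<95)&w),("ring",m&w)):
    n,l,st,ce=cv2.connectedComponentsWithStats(mm.astype(np.uint8));i=1+np.argmax(st[1:,4])
    c,_=cv2.findContours((l==i).astype(np.uint8),cv2.RETR_EXTERNAL,cv2.CHAIN_APPROX_NONE);e=cv2.fitEllipse(c[0])
    print(nm,st[i],ce[i],e,ray(d,*e[0],.05)[:2],ray(d,*ce[i],.05)[:2])
E
```

```text
330.4 218.9375
hole [325 213  11  11  95] [329.93684211 218.13684211] ((329.9465637207031, 218.13348388671875), (10.10759162902832, 10.238846778869629), 174.51947021484375) [ 0.60481515 -0.02273761] [ 0.60480638 -0.02271321]
ring [321 209  19  19 189] [329.87301587 218.22751323] ((329.8778381347656, 218.21099853515625), (18.241544723510742, 18.437654495239258), 72.1229476928711) [ 0.60461479 -0.0225653 ] [ 0.60457223 -0.02255324]
```

Emit:
jog_arm(
  increments=[
    {"slide":[0,-1,10],"roll":0,"gripper":0.2},
    {"slide":[0,-1.5,30],"roll":0,"gripper":0.2},
    {"slide":[0,-1.5,55],"roll":0,"gripper":0.2},
    {"slide":[0,-1.5,80],"roll":0,"gripper":0.2},
    {"slide":[0,-1.5,95],"roll":0,"gripper":0.2},
    {"slide":[0,-1.5,105],"roll":0,"gripper":0.2},
    {"slide":[0,-1.5,112],"roll":0,"gripper":0.2},
    {"slide":[0,-1.5,116],"roll":0,"gripper":0.2},
    {"slide":[0,-1.5,116],"roll":0,"gripper":0.2},
    {"slide":[0,-1.5,116],"roll":0,"gripper":0.2},
  ],
)

```text
clock: 13.25
position: [0.4474, 0.1803, 0.1192]
ee_rot: [-3.115, 0.402, -0.001]
force: [-0.8, -0.2, -2.1]
width: 0.274
```

```bash
python3 -c "
from h import *
s=to(.4468,.1797,.077,-1.8275);snap('11',('side',),(220,370,250,450))
"
```

```text
t 13.25 pos [0.4474 0.1803 0.1192] yang -1.8273 tilt 0.0008 F [-0.77 -0.17 -2.09] w 0.274
slide [-0.5  0.8 42.2] roll 0.0002
```

View pics/side11.png

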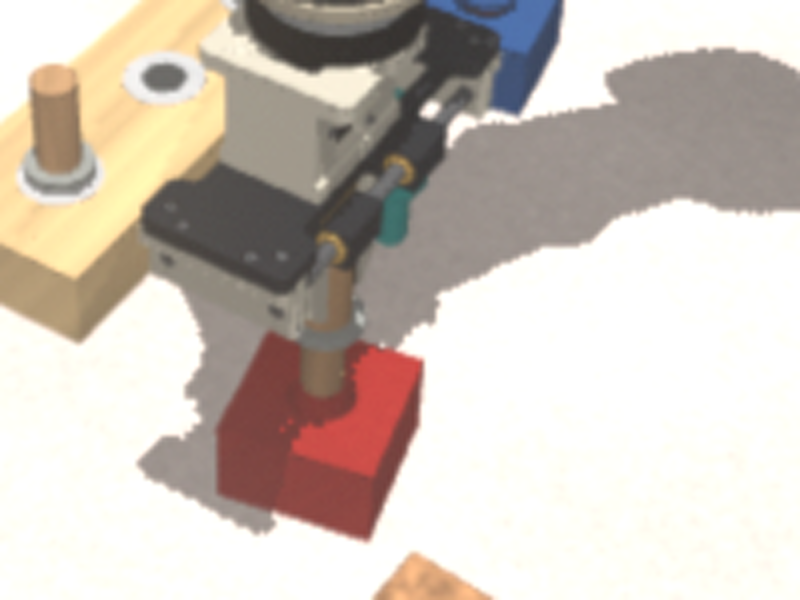

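The foot is just at the mouth, centred at (322,395). Lowering the rest.

Emit:
jog_arm(
  increments=[
    {"slide":[0,0,6],"roll":0,"gripper":0.2},
    {"slide":[0,0,12],"roll":0,"gripper":0.2},
    {"slide":[0,0,18],"roll":0,"gripper":0.2},
    {"slide":[0,0,24],"roll":0,"gripper":0.2},
    {"slide":[0,0,30],"roll":0,"gripper":0.2},
    {"slide":[0,0,35],"roll":0,"gripper":0.2},
    {"slide":[0,0,38],"roll":0,"gripper":0.2},
    {"slide":[0,0,40],"roll":0,"gripper":0.2},
    {"slide":[0,0,41],"roll":0,"gripper":0.2},
    {"slide":[0,0,42],"roll":0,"gripper":0.2},
  ],
)

```text
clock: 14.13
position: [0.447, 0.1803, 0.0767]
ee_rot: [-3.116, 0.401, -0.0]
force: [0.5, -0.8, -1.4]
width: 0.283
```

```bash
python3 -c "
from h import *
s=to(.4468,.1797,.077,-1.8275);snap('12',('side',),(220,370,250,450))
"
```

```text
t 14.13 pos [0.447  0.1803 0.0767] yang -1.8271 tilt 0.0001 F [ 0.45 -0.84 -1.41] w 0.283
slide [-0.1  0.6 -0.3] roll 0.0004
```

View pics/side12.png

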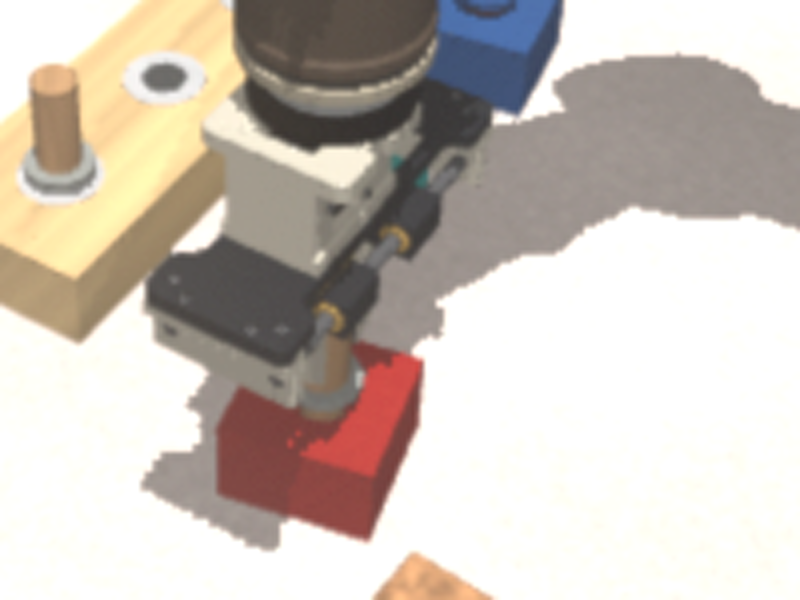

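The collar is just above the block. I'll settle it, release and rise.

Emit:
jog_arm(
  increments=[
    {"slide":[0,0,1.5],"roll":0,"gripper":0.2},
    {"slide":[0,0,1.5],"roll":0,"gripper":0.35},
    {"slide":[0,0,1.5],"roll":0,"gripper":0.5},
    {"slide":[0,0,1.5],"roll":0,"gripper":0.65},
    {"slide":[0,0,1.5],"roll":0,"gripper":0.65},
    {"slide":[0,0,1.5],"roll":0,"gripper":0.65},
    {"slide":[0,0,-10],"roll":0,"gripper":0.65},
    {"slide":[0,0,-40],"roll":0,"gripper":0.65},
    {"slide":[0,0,-80],"roll":0,"gripper":0.65},
    {"slide":[0,0,-120],"roll":0,"gripper":0.65},
  ],
)

```text
clock: 15.02
position: [0.446, 0.1799, 0.1977]
ee_rot: [3.115, -0.401, -0.003]
force: [1.1, 0.2, -0.3]
width: 0.648
```

```bash
python3 - <<'E'
from h import *
s=to(.442,-.156,.15,-1.8275);snap('13')
d=load('top13.npz');P=pts(d)
for nm,(x,y) in dict(red=(.447,.18),A=(.6285,.0735),C=(.578,-.119),S=(.442,-.156)).items():
    near=(np.hypot(P[...,0]-x,P[...,1]-y)<.028)&(d["depth"]>0)&(abs(P[...,2]-.122)<.006); 
    if near.sum()>5:
        uv=np.argwhere(near).mean(0)[::-1];print(nm,near.sum(),ray(d,*uv,.122).round(4))
E
```

```text
t 15.02 pos [0.446  0.1799 0.1977] yang -1.8268 tilt 0.0023 F [ 1.06  0.22 -0.34] w 0.648
slide [ 81.3 325.9  47.9] roll 0.0007
A 89 [0.6293 0.0736 0.122 ]
C 88 [ 0.5782 -0.1202  0.122 ]
S 93 [ 0.4425 -0.1558  0.122 ]
```

View pics/side13.png

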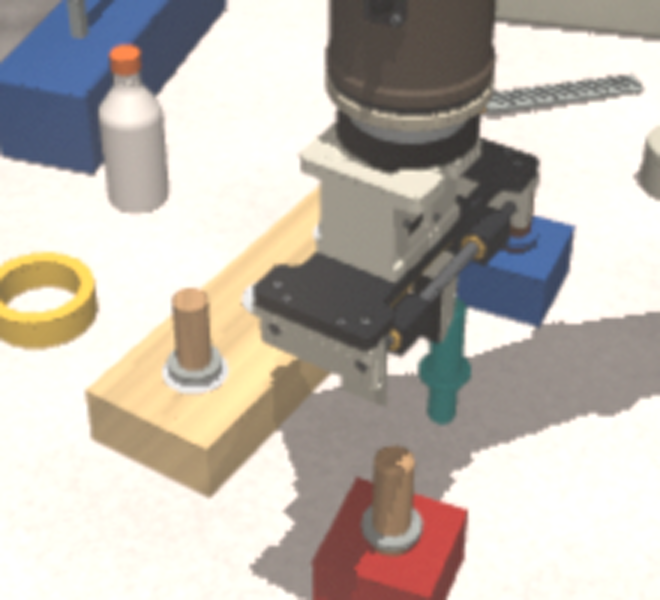

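View pics/top13.png

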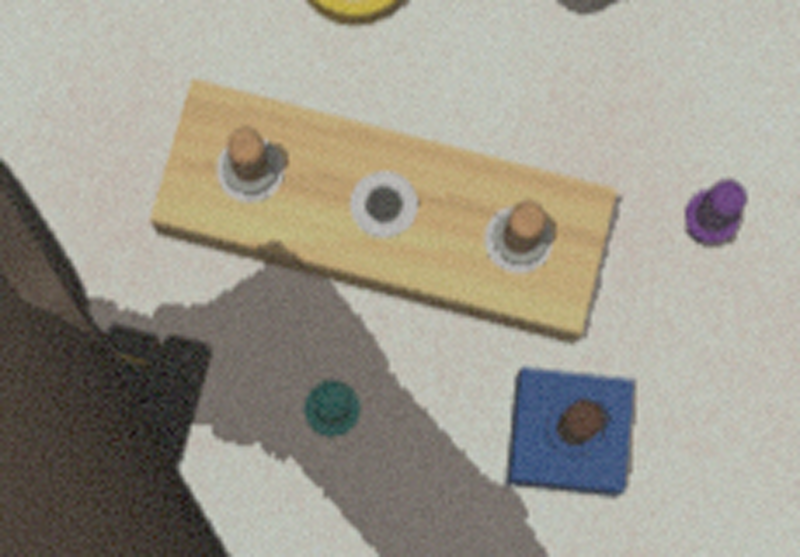

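The peg stands upright in red, and both firm pegs are unmoved. On to the spare.

Emit:
jog_arm(
  increments=[
    {"slide":[0,0,-10],"roll":0,"gripper":0.6},
    {"slide":[9,35,-10],"roll":0,"gripper":0.6},
    {"slide":[19,75,-10],"roll":0,"gripper":0.6},
    {"slide":[29,115,-10],"roll":0,"gripper":0.6},
    {"slide":[39,155,-10],"roll":0,"gripper":0.6},
    {"slide":[49,195,-10],"roll":0,"gripper":0.6},
    {"slide":[59,235,-10],"roll":0,"gripper":0.6},
    {"slide":[69,275,-10],"roll":0,"gripper":0.6},
    {"slide":[78,310,-10],"roll":0,"gripper":0.6},
    {"slide":[81,325,-10],"roll":0,"gripper":0.6},
  ],
)

```text
clock: 15.95
position: [0.4414, -0.1601, 0.2062]
ee_rot: [3.113, -0.41, -0.003]
force: [0.6, 0.7, 0.2]
width: 0.603
```

```bash
python3 - <<'E'
from h import *
s=to(.4425,-.1558,.075,-1.8275);print(s["joints"].round(3))
E
```

```text
t 15.95 pos [ 0.4414 -0.1601  0.2062] yang -1.8327 tilt 0.0024 F [0.58 0.66 0.25] w 0.603
slide [ 1.000e-01 -4.700e+00  1.312e+02] roll -0.0052
[ 0.276  0.208 -0.051  1.961  0.015  0.974 -1.615]
```

Emit:
jog_arm(
  increments=[
    {"slide":[0,-3,5],"roll":0,"gripper":0.6},
    {"slide":[0,-4,15],"roll":0,"gripper":0.6},
    {"slide":[0,-4,30],"roll":0,"gripper":0.6},
    {"slide":[0,-4,45],"roll":0,"gripper":0.6},
    {"slide":[0,-4,60],"roll":0,"gripper":0.6},
    {"slide":[0,-4,80],"roll":0,"gripper":0.6},
    {"slide":[0,-4,100],"roll":0,"gripper":0.6},
    {"slide":[0,-4,120],"roll":0,"gripper":0.6},
    {"slide":[0,-4,131],"roll":0,"gripper":0.6},
    {"slide":[0,-4,131],"roll":0,"gripper":0.6},
  ],
)

```text
clock: 16.78
position: [0.4417, -0.1484, 0.0728]
ee_rot: [-3.115, 0.397, 0.009]
force: [-0.2, 0.1, 0.9]
width: 0.6
```

```bash
python3 - <<'E'
from h import *
s=to(.4425,-.1558,.075,-1.8275);snap('14',('side',),(140,260,320,480))
E
```

```text
t 16.78 pos [ 0.4417 -0.1484  0.0728] yang -1.8243 tilt 0.0060 F [-0.22  0.05  0.86] w 0.600
slide [ 2.6  7.  -2.2] roll 0.0032
```

View pics/side14.png

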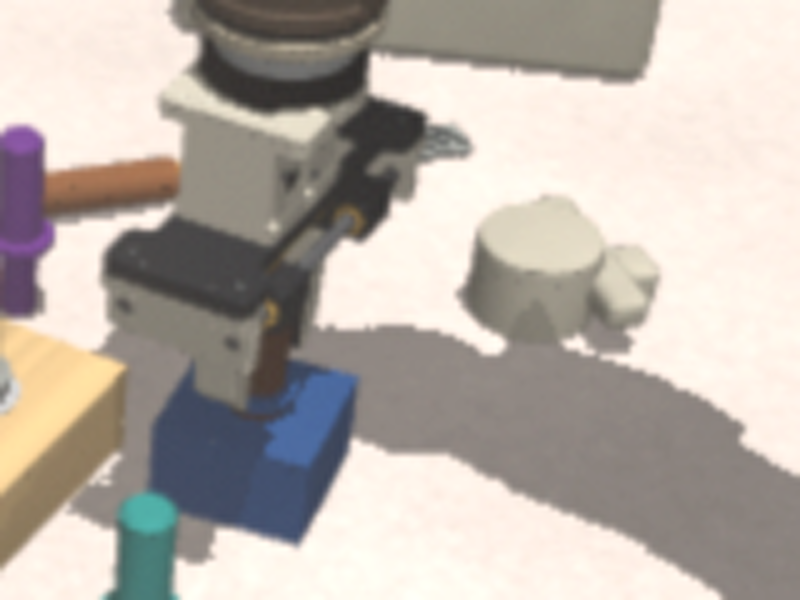

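Emit:
jog_arm(
  increments=[
    {"slide":[1,3,-2],"roll":0,"gripper":0.6},
    {"slide":[1,3,-2],"roll":0,"gripper":0.6},
    {"slide":[1,3,-2],"roll":0,"gripper":0.6},
    {"slide":[1,3,-2],"roll":0,"gripper":0.6},
    {"slide":[1,3,-2],"roll":0,"gripper":0.6},
    {"slide":[1,3,-2],"roll":0,"gripper":0.6},
    {"slide":[1,3,-2],"roll":0,"gripper":0.6},
    {"slide":[1,3,-2],"roll":0,"gripper":0.6},
    {"slide":[1,3,-2],"roll":0,"gripper":0.6},
    {"slide":[1,3,-2],"roll":0,"gripper":0.6},
  ],
)

```text
clock: 17.67
position: [0.4441, -0.154, 0.0777]
ee_rot: [3.116, -0.401, -0.0]
force: [1.2, 0.4, -0.2]
width: 0.604
```

```bash
python3 - <<'E'
from h import *
s=to(.4425,-.1558,.075,-1.8275)
E
```

```text
t 17.67 pos [ 0.4441 -0.154   0.0777] yang -1.8271 tilt 0.0000 F [ 1.19  0.36 -0.21] w 0.604
slide [-1.1  2.1  2.7] roll 0.0004
```

Emit:
jog_arm(
  increments=[
    {"slide":[-1,2,2.5],"roll":0,"gripper":0.6},
    {"slide":[-1,2,2.5],"roll":0,"gripper":0.6},
    {"slide":[-1,2,2.5],"roll":0,"gripper":0.6},
    {"slide":[-1,2,2.5],"roll":0,"gripper":0.4},
    {"slide":[-1,2,2.5],"roll":0,"gripper":0.2},
    {"slide":[-1,2,2.5],"roll":0,"gripper":0.2},
    {"slide":[-1,2,2.5],"roll":0,"gripper":0.2},
    {"slide":[-1,2,2.5],"roll":0,"gripper":0.2},
    {"slide":[-1,2,2.5],"roll":0,"gripper":0.2},
    {"slide":[-1,2,2.5],"roll":0,"gripper":0.2},
  ],
  newtons=20,
)

```text
clock: 18.5
position: [0.4427, -0.1557, 0.0753]
ee_rot: [3.116, -0.401, 0.0]
force: [-0.1, -0.4, 0.5]
width: 0.276
```

```bash
python3 - <<'E'
from h import *
s=to(.4425,-.1558,.235,-1.8275)
E
```

```text
t 18.50 pos [ 0.4427 -0.1557  0.0753] yang -1.8270 tilt 0.0001 F [-0.07 -0.36  0.55] w 0.276
slide [-1.000e-01  2.000e-01 -1.597e+02] roll 0.0005
```

Emit:
jog_arm(
  increments=[
    {"slide":[0,0,-5],"roll":0,"gripper":0.2},
    {"slide":[0,0,-20],"roll":0,"gripper":0.2},
    {"slide":[0,0,-40],"roll":0,"gripper":0.2},
    {"slide":[0,0,-65],"roll":0,"gripper":0.2},
    {"slide":[0,0,-90],"roll":0,"gripper":0.2},
    {"slide":[0,0,-115],"roll":0,"gripper":0.2},
    {"slide":[0,0,-140],"roll":0,"gripper":0.2},
    {"slide":[0,0,-155],"roll":0,"gripper":0.2},
    {"slide":[0,0,-160],"roll":0,"gripper":0.2},
    {"slide":[0,0,-160],"roll":0,"gripper":0.2},
  ],
)

```text
clock: 19.33
position: [0.4432, -0.1558, 0.2364]
ee_rot: [3.116, -0.401, 0.004]
force: [0.6, -0.6, -1.6]
width: 0.277
```

```bash
python3 - <<'E'
from h import *
s=to(.604,-.0222,.235,-1.8275);snap('15')
E
```

```text
t 19.33 pos [ 0.4432 -0.1558  0.2364] yang -1.8271 tilt 0.0024 F [ 0.6  -0.61 -1.63] w 0.277
slide [ 121.7 -170.     1.7] roll 0.0004
```

View pics/side15.png

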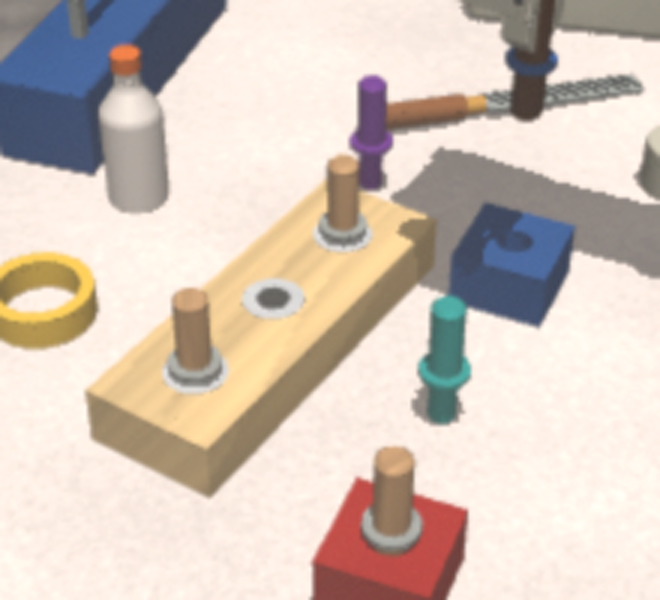

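View pics/top15.png

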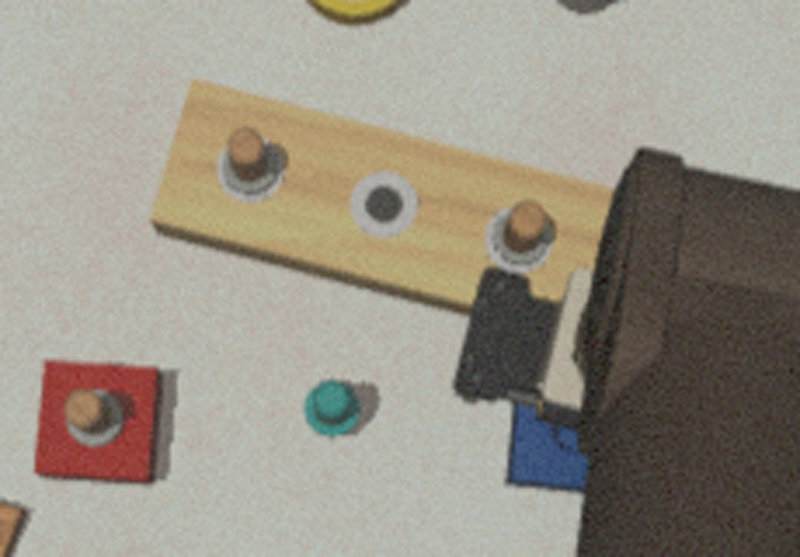

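The spare is held straight, and the red peg and both firm pegs are in place. Moving over the empty socket.

Emit:
jog_arm(
  increments=[
    {"slide":[15,-21,0],"roll":0,"gripper":0.2},
    {"slide":[35,-49,0],"roll":0,"gripper":0.2},
    {"slide":[58,-81,0],"roll":0,"gripper":0.2},
    {"slide":[82,-114,0],"roll":0,"gripper":0.2},
    {"slide":[103,-144,0],"roll":0,"gripper":0.2},
    {"slide":[116,-162,0],"roll":0,"gripper":0.2},
    {"slide":[121.5,-170,0],"roll":0,"gripper":0.2},
    {"slide":[121.5,-170,0],"roll":0,"gripper":0.2},
    {"slide":[121.5,-170,0],"roll":0,"gripper":0.2},
    {"slide":[121.5,-170,0],"roll":0,"gripper":0.2},
  ],
)

```text
clock: 20.27
position: [0.602, -0.0237, 0.2345]
ee_rot: [3.114, -0.404, -0.003]
force: [-0.0, -0.2, -2.0]
width: 0.277
```

```bash
python3 - <<'E'
from h import *
s=to(.6043,-.0223,.126,-1.8275)
E
```

```text
t 20.27 pos [ 0.602  -0.0237  0.2345] yang -1.8288 tilt 0.0022 F [-0.04 -0.19 -1.98] w 0.277
slide [  2.1  -2.2 108.4] roll -0.0013
```

Emit:
jog_arm(
  increments=[
    {"slide":[1,-1,10],"roll":0,"gripper":0.2},
    {"slide":[1,-1,30],"roll":0,"gripper":0.2},
    {"slide":[1,-1,55],"roll":0,"gripper":0.2},
    {"slide":[1,-1,78],"roll":0,"gripper":0.2},
    {"slide":[1,-1,95],"roll":0,"gripper":0.2},
    {"slide":[1,-1,105],"roll":0,"gripper":0.2},
    {"slide":[1,-1,108],"roll":0,"gripper":0.2},
    {"slide":[1,-1,108],"roll":0,"gripper":0.2},
    {"slide":[1,-1,108],"roll":0,"gripper":0.2},
    {"slide":[1,-1,108],"roll":0,"gripper":0.2},
  ],
)

```text
clock: 21.1
position: [0.6053, -0.0214, 0.1285]
ee_rot: [-3.115, 0.402, -0.003]
force: [-0.0, -0.1, -1.4]
width: 0.279
```

```bash
python3 - <<'E'
from h import *
s=to(.6043,-.0223,.121,-1.8275);snap('16',('side',),(170,260,240,360))
E
```

```text
t 21.10 pos [ 0.6053 -0.0214  0.1285] yang -1.8273 tilt 0.0022 F [-0.   -0.12 -1.41] w 0.279
slide [-0.8  1.1  7.5] roll 0.0002
```

View pics/side16.png

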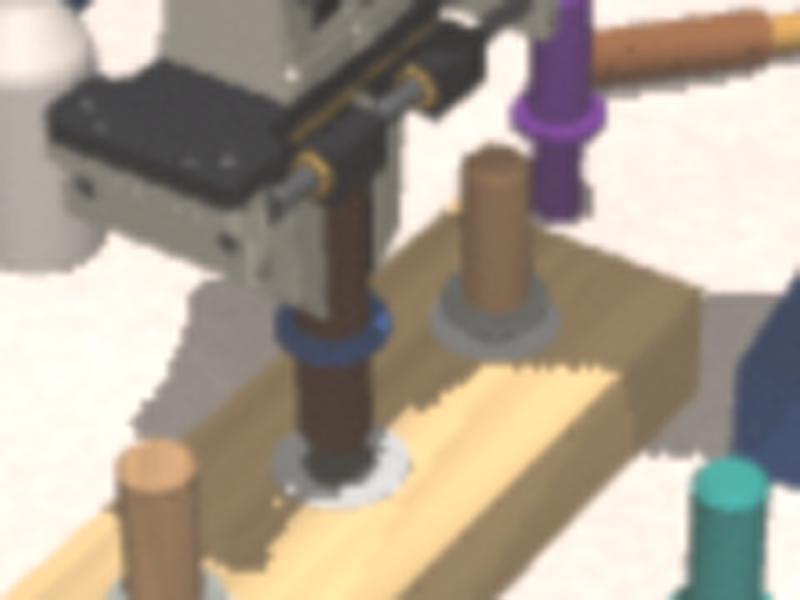

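The foot hovers about 13 mm over the mouth. In the crop its shank centre is near column 334 and the ring centre near 341. Measuring the offset.

```bash
python3 - <<'E'
from h import *
d0=load('side15.npz');d=load('side16.npz');f=d0["frame"];g=cv2.cvtColor(f,cv2.COLOR_BGR2GRAY);hsv=cv2.cvtColor(f,cv2.COLOR_BGR2HSV)
# ring in picture 15 (unoccluded): crop (273,297) k=3
cx,cy=200+273/3,140+297/3;x0,y0=int(cx)-13,int(cy)-10
w=np.zeros(g.shape,bool);w[y0:y0+21,x0:x0+27]=1
print(g[int(cy),x0:x0+27],hsv[int(cy),x0:x0+27,1])
m=(g<95)&w
n,l,st,ce=cv2.connectedComponentsWithStats(m.astype(np.uint8));i=1+np.argmax(st[1:,4])
c,_=cv2.findContours((l==i).astype(np.uint8),0,cv2.CHAIN_APPROX_NONE);e=cv2.fitEllipse(c[0]);print("hole",st[i],e,ray(d0,*e[0],.05))
# light ring: low saturation
m=(hsv[...,1]<40)&(g>100)&w|m
n,l,st,ce=cv2.connectedComponentsWithStats(m.astype(np.uint8));i=1+np.argmax(st[1:,4])
c,_=cv2.findContours((l==i).astype(np.uint8),0,cv2.CHAIN_APPROX_NONE);e2=cv2.fitEllipse(c[0]);print("ring",st[i],e2,ray(d0,*e2[0],.05))
# shank columns in picture 16
g=cv2.cvtColor(d["frame"],cv2.COLOR_BGR2GRAY).astype(float)
b,gg,r=[d["frame"][...,k].astype(float) for k in range(3)]
for row in range(225,241):
    a=g[row,278:302]; gr=np.gradient(a); lo=a.min(); 
    thr=60
    i=np.argmin(gr[:10])
    print(row,a.astype(int).tolist())
E
```

```text
[135 136 138 140 140 140 137 104  73  63  63  64  64  64  63  64  64  68
  94 128 137 137 135 125 139 141 137] [95 92 59 18  5  4  6  7 10 12 16 16 16 16 16 12 16 11  5  4  4  2  9 49
 88 93 96]
hole [286 236  11   7  60] ((290.6602478027344, 238.98544311523438), (6.360923767089844, 9.838777542114258), 88.87041473388672) [ 0.60425581 -0.02526483  0.05      ]
ring [281 233  20  13 210] ((290.5320129394531, 239.08163452148438), (12.250405311584473, 19.58616065979004), 88.23551177978516) [ 0.60441997 -0.02483764  0.05      ]
225 [86, 83, 79, 77, 75, 72, 56, 44, 43, 44, 44, 44, 44, 44, 43, 43, 44, 56, 72, 73, 73, 72, 73, 74]
226 [83, 79, 76, 75, 74, 73, 56, 45, 43, 42, 43, 43, 44, 44, 43, 41, 44, 55, 69, 72, 72, 73, 75, 76]
227 [79, 77, 74, 75, 75, 74, 57, 45, 43, 43, 43, 44, 43, 43, 43, 43, 44, 53, 68, 71, 73, 75, 76, 77]
228 [77, 75, 75, 75, 76, 75, 62, 47, 43, 42, 43, 43, 43, 43, 43, 43, 43, 53, 68, 73, 75, 76, 78, 78]
229 [75, 76, 75, 76, 77, 77, 63, 48, 44, 44, 44, 44, 44, 43, 44, 43, 42, 49, 69, 74, 76, 77, 78, 79]
230 [76, 76, 77, 78, 79, 79, 63, 47, 45, 44, 43, 44, 44, 43, 43, 42
[... 384 characters left out ...]
44, 45, 44, 44, 44, 43, 43, 44, 55, 75, 87, 122, 132, 136, 139]
235 [79, 79, 79, 78, 80, 81, 79, 61, 48, 44, 45, 44, 44, 44, 44, 43, 48, 66, 80, 100, 132, 139, 139, 142]
236 [80, 79, 80, 80, 82, 82, 81, 74, 55, 46, 45, 45, 44, 44, 44, 44, 50, 67, 84, 119, 137, 142, 141, 144]
237 [79, 79, 79, 81, 82, 82, 81, 77, 58, 47, 45, 45, 44, 45, 45, 44, 47, 56, 81, 105, 132, 140, 142, 145]
238 [79, 80, 80, 82, 82, 82, 80, 67, 52, 47, 46, 45, 45, 45, 46, 46, 46, 53, 91, 128, 138, 139, 139, 140]
239 [79, 80, 81, 82, 82, 82, 80, 63, 50, 46, 45, 46, 47, 46, 46, 47, 49, 58, 94, 132, 140, 141, 138, 128]
240 [80, 80, 80, 81, 81, 82, 80, 70, 54, 47, 47, 46, 46, 46, 47, 51, 60, 79, 117, 137, 141, 140, 136, 125]
```

```bash
python3 - <<'E'
from h import *
d=load('side16.npz')
for z in (.05,.065,.08,.09): print(z,proj(d,[.6053,-.0214,z]).round(2), proj(d,[.6043,-.0223,z]).round(2))
s=to(.6043,-.0223,.121,-1.8275)
print(np.linalg.norm(-d["R"].T@d["t"]-[.604,-.022,.07]))
E
```

```text
0.05 [289.67 239.9 ] [290.21 239.75]
0.065 [289.51 234.93] [290.05 234.78]
0.08 [289.34 229.88] [289.89 229.73]
0.09 [289.23 226.46] [289.78 226.32]
t 21.15 pos [ 0.6053 -0.0214  0.1284] yang -1.8273 tilt 0.0021 F [ 0.    0.12 -1.41] w 0.276
slide [-0.7  1.1  7.4] roll 0.0002
1.14432487691097
```

The side-view offset agrees with the arm's offset to the target (about 1 mm). Correcting it and easing down to the mouth.

Emit:
jog_arm(
  increments=[
    {"slide":[-0.8,1,2],"roll":0,"gripper":0.2},
    {"slide":[-0.8,1,5],"roll":0,"gripper":0.2},
    {"slide":[-0.8,1,8],"roll":0,"gripper":0.2},
    {"slide":[-0.8,1,10],"roll":0,"gripper":0.2},
    {"slide":[-0.8,1,12],"roll":0,"gripper":0.2},
    {"slide":[-0.8,1,13],"roll":0,"gripper":0.2},
    {"slide":[-0.8,1,14],"roll":0,"gripper":0.2},
    {"slide":[-0.8,1,15],"roll":0,"gripper":0.2},
    {"slide":[-0.8,1,16],"roll":0,"gripper":0.2},
    {"slide":[-0.8,1,16],"roll":0,"gripper":0.2},
  ],
)

```text
clock: 21.98
position: [0.6034, -0.0221, 0.111]
ee_rot: [3.116, -0.401, -0.0]
force: [0.6, -0.5, -1.1]
width: 0.276
```

```bash
python3 - <<'E'
from h import *
s=to(.6043,-.0223,.11,-1.8275);print(s["ft_torque"].round(3));snap('17',('side',),(170,260,240,360))
E
```

```text
t 21.98 pos [ 0.6034 -0.0221  0.111 ] yang -1.8271 tilt 0.0002 F [ 0.6  -0.45 -1.05] w 0.276
slide [ 0.9 -0.   1. ] roll 0.0004
[ 0.059  0.01  -0.056]
```

View pics/side17.png

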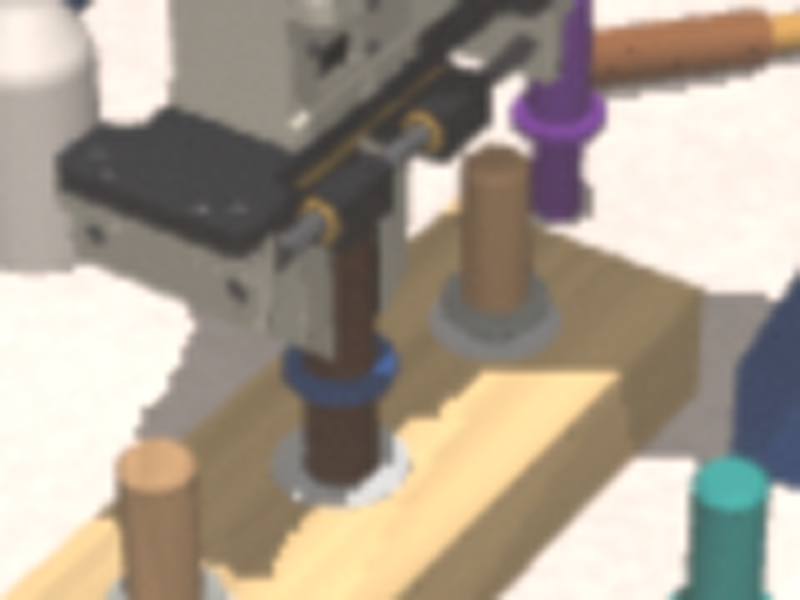

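No contact force yet; the foot looks to be entering. Going on slowly.

Emit:
jog_arm(
  increments=[
    {"slide":[0.4,0,0],"roll":0,"gripper":0.2},
    {"slide":[0.4,0,1],"roll":0,"gripper":0.2},
    {"slide":[0.4,0,2],"roll":0,"gripper":0.2},
    {"slide":[0.4,0,3],"roll":0,"gripper":0.2},
    {"slide":[0.4,0,4],"roll":0,"gripper":0.2},
    {"slide":[0.4,0,5],"roll":0,"gripper":0.2},
    {"slide":[0.4,0,5.5],"roll":0,"gripper":0.2},
    {"slide":[0.4,0,6],"roll":0,"gripper":0.2},
    {"slide":[0.4,0,6],"roll":0,"gripper":0.2},
    {"slide":[0.4,0,6],"roll":0,"gripper":0.2},
  ],
)

```text
clock: 22.87
position: [0.6038, -0.0222, 0.1052]
ee_rot: [3.116, -0.402, -0.0]
force: [-0.1, 0.1, -1.3]
width: 0.279
```

```bash
python3 - <<'E'
from h import *
s=to(.6043,-.0223,.11,-1.8275);print(s["ft_torque"].round(3))
E
```

```text
t 22.87 pos [ 0.6038 -0.0222  0.1052] yang -1.8271 tilt 0.0001 F [-0.06  0.07 -1.34] w 0.279
slide [ 0.5 -0.  -4.8] roll 0.0004
[0.019 0.052 0.033]
```

About 10 mm in, with no lateral force. Lowering most of the way.

Emit:
jog_arm(
  increments=[
    {"slide":[0,0,3],"roll":0,"gripper":0.2},
    {"slide":[0,0,6],"roll":0,"gripper":0.2},
    {"slide":[0,0,9],"roll":0,"gripper":0.2},
    {"slide":[0,0,12],"roll":0,"gripper":0.2},
    {"slide":[0,0,15],"roll":0,"gripper":0.2},
    {"slide":[0,0,17],"roll":0,"gripper":0.2},
    {"slide":[0,0,19],"roll":0,"gripper":0.2},
    {"slide":[0,0,20],"roll":0,"gripper":0.2},
    {"slide":[0,0,20],"roll":0,"gripper":0.2},
    {"slide":[0,0,20],"roll":0,"gripper":0.2},
  ],
)

```text
clock: 23.7
position: [0.6038, -0.0222, 0.0852]
ee_rot: [3.116, -0.401, -0.0]
force: [-0.2, -0.2, -1.4]
width: 0.279
```

```bash
python3 - <<'E'
from h import *
s=to(.6043,-.0223,.0755,-1.8275);print(s["ft_torque"].round(3));snap('18',('side',),(170,260,240,360))
E
```

```text
t 23.70 pos [ 0.6038 -0.0222  0.0852] yang -1.8271 tilt 0.0002 F [-0.24 -0.2  -1.36] w 0.279
slide [ 0.5 -0.   9.7] roll 0.0004
[ 0.009 -0.043  0.036]
```

View pics/side18.png

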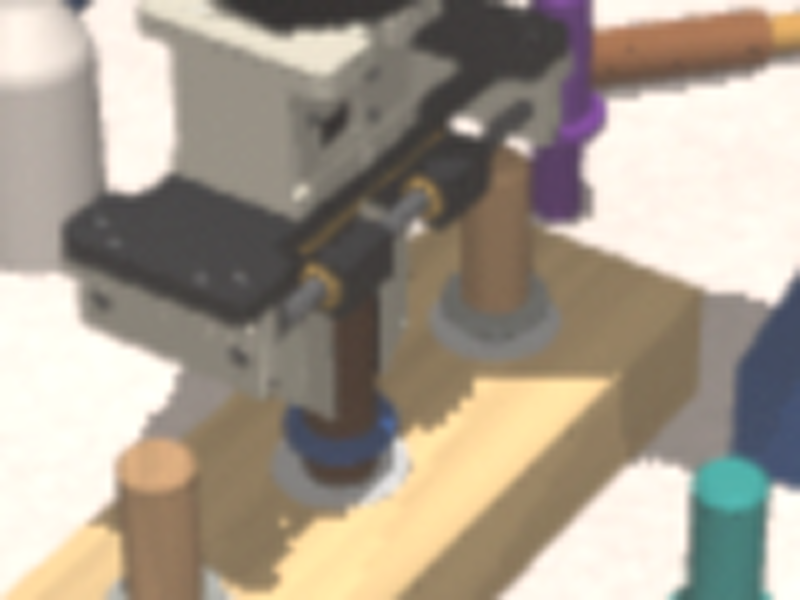

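The spare slides in freely. Setting it onto the floor gently.

Emit:
jog_arm(
  increments=[
    {"slide":[0,0,2],"roll":0,"gripper":0.2},
    {"slide":[0,0,4],"roll":0,"gripper":0.2},
    {"slide":[0,0,6],"roll":0,"gripper":0.2},
    {"slide":[0,0,7],"roll":0,"gripper":0.2},
    {"slide":[0,0,8],"roll":0,"gripper":0.2},
    {"slide":[0,0,8.5],"roll":0,"gripper":0.2},
    {"slide":[0,0,9],"roll":0,"gripper":0.2},
    {"slide":[0,0,9.5],"roll":0,"gripper":0.2},
    {"slide":[0,0,9.5],"roll":0,"gripper":0.2},
    {"slide":[0,0,9.5],"roll":0,"gripper":0.2},
  ],
)

```text
clock: 24.58
position: [0.6038, -0.0222, 0.0757]
ee_rot: [3.116, -0.401, -0.0]
force: [0.6, -0.3, -2.4]
width: 0.279
```

```bash
python3 - <<'E'
from h import *
s=to(.6043,-.0223,.0753,-1.8275);print(s["ft_torque"].round(3))
E
```

```text
t 24.58 pos [ 0.6038 -0.0222  0.0757] yang -1.8271 tilt 0.0000 F [ 0.65 -0.33 -2.39] w 0.279
slide [ 0.5 -0.   0.4] roll 0.0004
[ 0.014 -0.018 -0.009]
```

Emit:
jog_arm(
  increments=[
    {"slide":[0,0,0.5],"roll":0,"gripper":0.2},
    {"slide":[0,0,0.8],"roll":0,"gripper":0.2},
    {"slide":[0,0,1],"roll":0,"gripper":0.2},
    {"slide":[0,0,1],"roll":0,"gripper":0.2},
    {"slide":[0,0,1],"roll":0,"gripper":0.2},
    {"slide":[0,0,1],"roll":0,"gripper":0.35},
    {"slide":[0,0,1],"roll":0,"gripper":0.5},
    {"slide":[0,0,1],"roll":0,"gripper":0.5},
    {"slide":[0,0,1],"roll":0,"gripper":0.5},
    {"slide":[0,0,1],"roll":0,"gripper":0.5},
  ],
)

```text
clock: 25.42
position: [0.6038, -0.0222, 0.0746]
ee_rot: [3.116, -0.401, -0.0]
force: [0.5, 0.1, -0.5]
width: 0.494
```

Emit:
jog_arm(
  increments=[
    {"slide":[0,0,-3],"roll":0,"gripper":0.5},
    {"slide":[0,0,-15],"roll":0,"gripper":0.5},
    {"slide":[0,0,-35],"roll":0,"gripper":0.5},
    {"slide":[0,0,-60],"roll":0,"gripper":0.5},
    {"slide":[0,0,-90],"roll":0,"gripper":0.5},
    {"slide":[0,0,-120],"roll":0,"gripper":0.5},
    {"slide":[0,0,-150],"roll":0,"gripper":0.5},
    {"slide":[0,0,-160],"roll":0,"gripper":0.5},
    {"slide":[0,0,-160],"roll":0,"gripper":0.5},
    {"slide":[0,0,-160],"roll":0,"gripper":0.5},
  ],
)

```text
clock: 26.25
position: [0.6039, -0.0222, 0.2354]
ee_rot: [-3.116, 0.402, -0.002]
force: [-0.7, -0.3, -0.4]
width: 0.501
```

```bash
python3 - <<'E'
from h import *
s=to(.44,-.16,.24,-1.8275);snap('19',('side',))
E
```

```text
t 26.25 pos [ 0.6039 -0.0222  0.2354] yang -1.8271 tilt 0.0013 F [-0.73 -0.34 -0.43] w 0.501
slide [-123.6  174.9   -4.8] roll 0.0004
```

View pics/side19.png

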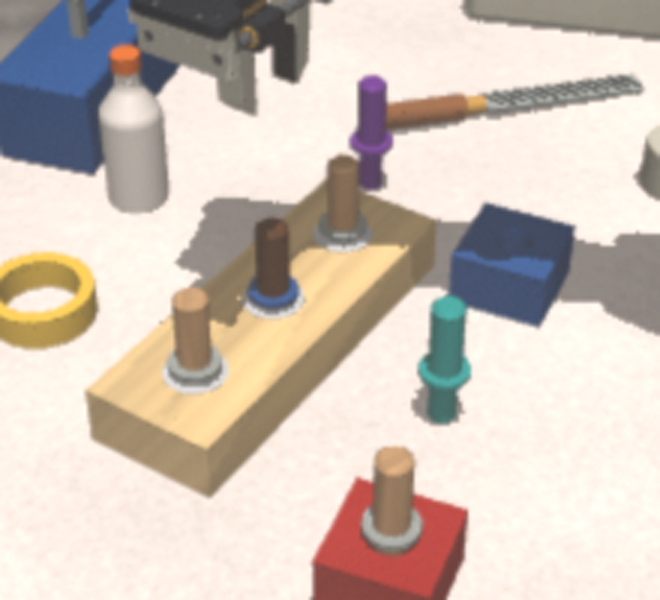

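The spare stands seated and upright at (272,265). I'll move the arm clear for a final top-view check.

Emit:
jog_arm(
  increments=[
    {"slide":[-15,25,0],"roll":0,"gripper":0.5},
    {"slide":[-35,55,0],"roll":0,"gripper":0.5},
    {"slide":[-55,85,0],"roll":0,"gripper":0.5},
    {"slide":[-80,115,0],"roll":0,"gripper":0.5},
    {"slide":[-105,150,0],"roll":0,"gripper":0.5},
    {"slide":[-125,180,0],"roll":0,"gripper":0.5},
    {"slide":[-140,200,0],"roll":0,"gripper":0.5},
    {"slide":[-140,200,0],"roll":0,"gripper":0.5},
    {"slide":[-140,200,0],"roll":0,"gripper":0.5},
    {"slide":[-140,200,0],"roll":0,"gripper":0.5},
  ],
)

```text
clock: 27.13
position: [0.4177, -0.1795, 0.234]
ee_rot: [-3.115, 0.401, 0.002]
force: [0.5, 0.6, 0.8]
width: 0.501
```

```bash
python3 - <<'E'
from h import *
from cell import arm
snap('20')
d=load('top20.npz');P=pts(d)
for nm,(x,y) in dict(red=(.447,.18),A=(.6285,.0735),B=(.6038,-.0222),C=(.578,-.119)).items():
    near=(np.hypot(P[...,0]-x,P[...,1]-y)<.028)&(d["depth"]>0); m=near&(abs(P[...,2]-.122)<.006)
    uv=np.argwhere(m).mean(0)[::-1];c=P[near&(abs(P[...,2]-.062)<.003)]
    print(nm,m.sum(),"top z",np.median(P[m][:,2]).round(4),ray(d,*uv,.122).round(4),"collar",np.round(cv2.minEnclosingCircle((c[:,:2]*1000).astype(np.float32))[0],1) if len(c)>5 else None)
E
```

```text
red 91 top z 0.1224 [0.4482 0.1795 0.122 ] collar [447.9 179.4]
A 88 top z 0.1216 [0.6294 0.0735 0.122 ] collar [630.   73.5]
B 87 top z 0.1222 [ 0.6033 -0.0224  0.122 ] collar [605.6 -18. ]
C 87 top z 0.1216 [ 0.5781 -0.1199  0.122 ] collar [ 577. -121.]
```

View pics/top20.png

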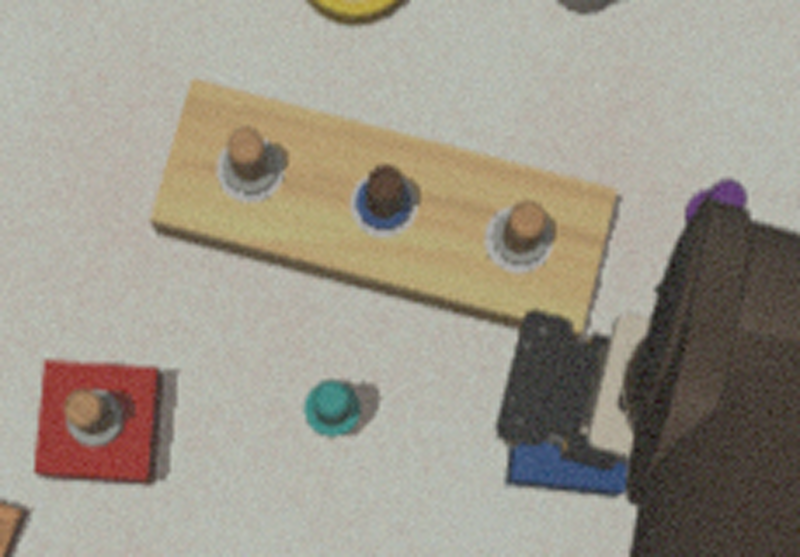

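View pics/side20.png

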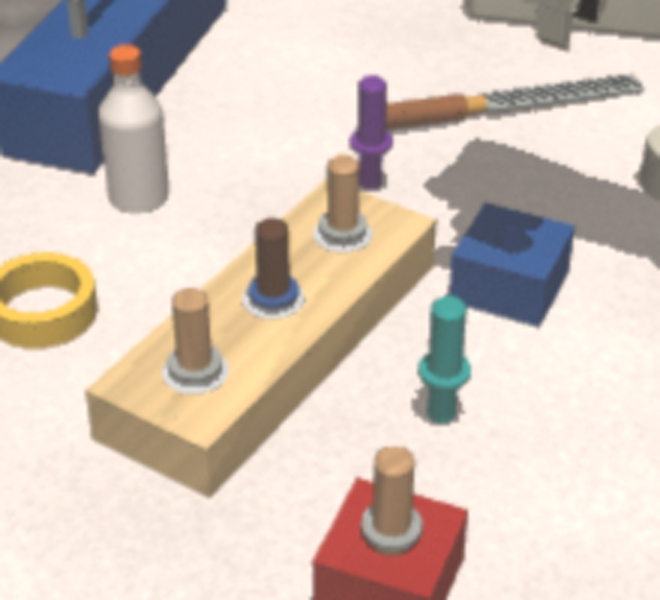

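The spare's top is at z 0.122 m, level with the seated pegs and within 1.5 mm of the socket centre. The firm pegs are unmoved and the removed peg is upright in red. Handing in.

```bash
python3 -c "
from cell import arm
print(arm.sign_off())"
```

```text
the job is handed in; nothing more can be done
None
```

The loose peg was the middle one. It now stands in the red block, and the dark spare sits upright in the socket it left. I handed the job in at about 27 s.

- **Finding the loose peg:** I rocked the end peg nearest the blue block and the middle one. The end peg stopped firm at about 3 mm each way at the finger tips, with 3–4 N. The middle one swung about 7 mm each way there (roughly 0.11 rad) at under 1 N before its stop. I did not rock the third peg, because the middle one was already clearly loose.
- **Fitting the spare:** It went down to the socket floor with no sideways force beyond sensor noise and at most about 2.4 N vertically.
- **Last checks:** In the last pictures the spare's top is at 122 mm, the same height as a seated peg. It is also within about 1.5 mm of the socket centre. The two firm pegs are within about 1.5 mm of where they started, the removed peg stands upright in red, and the gripper is clear of everything.
- **Checks that disagreed:** One automatic reading put the spare's collar about 4 mm off along the row, which I put down to few depth points on the dark blue collar. The top position and both pictures show it upright. The two cameras also differed by about 3 mm along the table's y direction, so I relied on the top view and the arm's own rocking measurement.

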